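# Build up a stirrer shaft up to its retaining collar

## Task

Build up the stirrer shaft that stands in the upturned head plate: slip the flat-blade impeller over it and turn it with light pressure until its slots drop over the cross key and it sits fully home on the shoulder, slide the short spacer ring (not the long one) down onto it, then press the retaining collar on until it snaps past the sprung balls and sits flat on the spacer. Feel your way with light hand force, never putting more than 50 N on the shaft or its plate, and leave everything else on the table where it is.

Things in the scene. Friction and masses are not known exactly. Their poses are not given: they have to be found in the camera images.
- shoulder (a point): On the axis of the upright stirrer shaft, level with its shoulder, a 36 mm flange 125 mm above the table. z: shaft axis, up; x, y belong to the stand, not the shaft. The shaft is 16 mm thick. A flat-topped cross key, 6 mm wide and 34 mm end to end, goes through it, standing 6.5 mm up from the shoulder; how it is turned is not measured and always differs. The drive holds the shaft against turning up to 0.25 N m.
- balls (a point): On the shaft axis, 76.3 mm above the shoulder: centre plane of three polished sprung balls that stand out of the spigot to 15 mm across. The 16 mm shaft ends 63.5 mm above the shoulder; a cone 3.5 mm high then leads to the 9 mm spigot, whose chamfered end is 82 mm above the shoulder. The shaft does not give in height.
- plate_top (a point): On the shaft axis, 82 mm above the table: upper face of the round steel head plate (180 mm across with its holding ring) that lies upside down on a three-legged stand and carries the shaft. Port stubs rise to 30 mm above it, 58 mm out from the axis. Shaft, plate and stand may never bear more than 50 N.
- impeller_mid (a point): Flat-blade impeller, plain steel, 160 g, upright on the table. Hub 28 mm across, 46 mm tall, through bore 18 mm; six blades reach 34 mm out from the axis and lie 3 to 17 mm above the underside, so the hub can be gripped above that. Point: on the axis, 23 mm above the underside; z is the bore, up. Home, the underside is on the shoulder; stopped by the key it is 6.5 mm higher.
- hub_foot (a point): Centre of the impeller hub's underside. The foot, 36 mm across, has four open slots at right angles, 8 mm wide and 8.5 mm deep, running along this point's x and y; turned to it (a quarter turn at most), any opposite two drop over the cross key. Turned out of line, the foot rides on the key.
- spacer_mid (a point): The short spacer ring, plain steel, 60 g, 28 mm across, 18 mm tall, bore 18 mm, standing on end. Point: on the axis, half-way up (9 mm above the underside); z is the bore. Home, its underside is 46 mm above the shoulder.
- retainer_mid (a point): Knurled steel retaining collar, 90 g, 32 mm across, 22 mm tall: 18 mm recess 4 mm deep below, a land 4 mm thick with 10.6 mm hole, an open 18 mm cup 14 mm deep above. Point: on the axis, 11 mm above the underside; z up. It first stops on the balls 11 mm too high; a straight push of 7 to 15 N snaps it past them down onto the spacer, underside 64 mm above the shoulder.
- long_spacer: Bystander: a longer spacer ring, 28 mm across and 32 mm tall, bore 18 mm, standing among the parts; too long for this shaft. Origin at the centre of its underside.
- pitched_impeller: Bystander: a small three-blade pitched impeller, 68 mm across, 26 mm tall. Origin at the centre of its underside.
- wrench: Bystander: steel wrench 180 mm long lying flat along its x. Origin at its middle, underneath.
- beaker: Bystander: steel beaker, 72 mm across, 85 mm tall. Origin at the centre of its underside.
- jar: Bystander: white jar with lid, 60 mm across, 65 mm tall. Origin at the centre of its underside.
- wash_bottle: Bystander: white wash bottle, 72 mm across, about 200 mm tall. Origin at the centre of its underside.
- gasket: Bystander: flat black rubber gasket ring, 48 mm across, 4 mm thick. Origin at the centre of its underside.

How it is judged:
By the outcome, as a careful person would: the job done as asked, in the order asked, and still so for the second after the job is handed in, with the robot touching nothing.
It also fails if it takes over 72 s, if anything falls off the work surface, if the arm or the gripper's body presses on something with over 40 N, if the wrist force passes 120 N, or if a joint passes its speed limit or range.

## Robot

A 6-joint arm with a two-finger parallel gripper is mounted at the origin on the work surface. World frame = base frame: x ahead of the robot, y to its left, z up, the work surface at z = 0. Lengths are in m, angles in degrees, forces in N, time in s.
With the tool pointing down it reaches from about 0.3 to 0.75 m from the base axis. Payload 8.5 kg.
Tool frame: the origin (TCP) lies at the very end of the fingers, on their centre line; the grasp point (between the pads) lies 19 mm behind it (hold_point_z is the distance from the TCP to the grasp point, in m); z points along the fingers, y is the direction in which the jaws open and shut (so a half turn about z gives the same grasp; the last joint's range is limited). The gripper opens to 85 mm and grips with 20 to 120 N. Pads are 22 mm wide; open, the fingers measure 114 mm over their backs; the gripper's body (76 mm by 85 mm) begins 54 mm behind the grasp point. The pads swing forward as they close: fully open they stand 13 mm farther back than shut.
Start: joints at [55.445, 21.807, 74.336, -0, 83.858, -12.336], TCP at [0.208, 0.509, 0.231] pointing down, gripper open.
Joint ranges: [-178.18, 178.18], [-50.72, 133.34], [12.68, 142.11], [-81.47, 261.47], [9.98, 163.14], [-165.26, 165.26]. Speed limits (degrees/s): [136.94, 136.94, 180, 180, 180, 180].

## Interface

Orientations are given as a 3x3 rotation matrix whose columns are the frame's x, y, z axes.
In Python, from rig import observe, get_image, close_job, hold_point_z gives the robot as it stands. The module is installed in compiled form; this text tells all that it offers.
- The arm moves only by the tool jog_arm, never from a script. Its arguments are lists of equal length, an entry for each row: "travel": the shift along the world's x, y, z in m, a list of three; "dr": the turn, a rotation vector about the world's x, y, z in rad, a list of three. In form: {"travel": [[x, y, z], ...], "dr": [[rx, ry, rz], ...]}. A call has 1 to 20 rows; each row shifts and turns the commanded pose from where the row before left it; what a row does not reach is not made up. A row lasts 1/12 s, in which the tool goes at most 41.7 mm and 7.16 degrees, less where a joint would pass 70% of its speed; a pose out of reach is approached as far as the arm can. A call with a gripper value outside its range is refused whole. "jaw" is the finger opening in m, from 0 to 0.0854, set as the call begins (left out, the last holds). The fingers move at their own pace and stop on an object; "newtons" is the grip in N (left out, the last holds). Time passes only in rows, so rows that do not move let the fingers close. It gives the time, the measured TCP pose, the force and the opening at its end, in the units of the state.
- observe(): the state, without advancing time (a new reading comes with each control period).
- get_image(name): name is "scene" or "top" or "wrist"; returns a dict with "color" (384x512x3 uint8, red, green, blue), "fovy" (degrees; the focal length in pixels is half the picture's height over the tangent of half this angle, whatever the lens; pixels are square), "cx", "cy" (the principal point, pixels), "R" (3x3) and "t" (3): a world point X has camera coordinates R X + t. Camera axes: x right, y down, z forward; pixel columns grow to the right and rows downward; lengths in m; the calibration is good to about 2 mm. A picture is of the moment at which its call begins. There is no depth.
- close_job(): hands the job in, once; it reports no verdict.
The state is a dict: "time_s": time; "q": joint angles; "qvel": joint speeds; "joint_efforts": joint torques, N m; "position": TCP position; "tool_rot": TCP orientation; "ft_force": force on the tool from outside, world axes, zero at the start; "wrist_torque": the same for the moment, N m; "grip_width": finger opening in m.
Only numpy, scipy, OpenCV 4.12 (cv2) and the standard library are available. Lean on these libraries where they do the work, as an engineer would, in place of code of your own. Each camera call takes 0.05 s, during which the arm holds its last target.

## Working session

There is one attempt and no reset: what is moved stays moved. The work goes in short steps, Python scripts to look and compute and a tool call to move; the robot and the scene stay as the last step left them, time stands still between calls to the robot, and variables do not carry over. Pictures are saved under pics/ and viewed, and the job is handed in when it is done.

Besides the shell and the picture viewer there is one more tool, called after ">>>" as name(argument=value, ...) on one line, values as JSON. jog_arm: Moves the arm, as the interface text tells. Its arguments: {"type":"object","properties":{"travel":{"type":"array"},"dr":{"type":"array"},"jaw":{"type":"number"},"newtons":{"type":"number"}},"required":["travel","dr"]}

```bash
mkdir -p pics; ls; python3 - <<'E'
from rig import observe,get_image,hold_point_z
import cv2,numpy as np
print(hold_point_z)
s=observe();print(s)
for n in ["scene","top","wrist"]:
    d=get_image(n);cv2.imwrite(f"pics/{n}0.png",d["color"][:,:,::-1]);print(n,d["fovy"],d["cx"],d["cy"],np.round(d["R"],4).tolist(),d["t"])
    np.savez(f"pics/{n}0.npz",**d)
E
```

```text
pics
0.0187
{'time_s': 0.0, 'q': array([ 5.54438297e+01,  2.18418872e+01,  7.43859160e+01,  1.19794517e-03,
        8.38567673e+01, -1.23361956e+01]), 'qvel': array([ 0.02894785, -0.11497497,  0.02248172,  0.00064298,  0.1031734 ,
       -0.07793859]), 'joint_efforts': array([ 5.46507727e-04, -4.48447967e+01, -2.31272256e+01, -2.45396177e-04,
        4.74955523e-03, -4.01412024e-05]), 'position': array([0.20782118, 0.50890986, 0.23069652]), 'tool_rot': array([[-9.25737809e-01,  3.78165016e-01, -8.54347001e-04],
       [ 3.78165832e-01,  9.25737087e-01, -1.20382623e-03],
       [ 3.35655737e-04, -1.43751230e-03, -9.99998910e-01]]), 'ft_force': array([-0.3157948 ,  0.09293428, -0.5706745 ]), 'wrist_torque': array([ 0.02449592, -0.03379923, -0.00026842]), 'grip_width': 0.08538595957210526}
scene 56.221813154725375 250.78565874497494 193.26908565132373 [[0.5445, 0.8388, -0.0034], [0.6439, -0.4206, -0.6391], [-0.5375, 0.3458, -0.7691]] [-0.32769609 -0.28586537  1.48529438]
top 53.573350412490406 260.54811751438467 190.0353772797607 [[0.0006, -0.9999, -0.0162], [-0.9967, 0.0008, -0.081], [0.081, 0.0162, -0.9966]] [0.0299704  0.59373819 1.28283741]
wrist 58.27450810275087 256.78544884792154 189.02581066998405 [[0.3779, 0.9258, -0.0013], [0.8799, -0.3587, 0.3117], [0.2881, -0.119, -0.9502]] [-0.54971708 -0.04102818  0.37900442]
```

View pics/scene0.png

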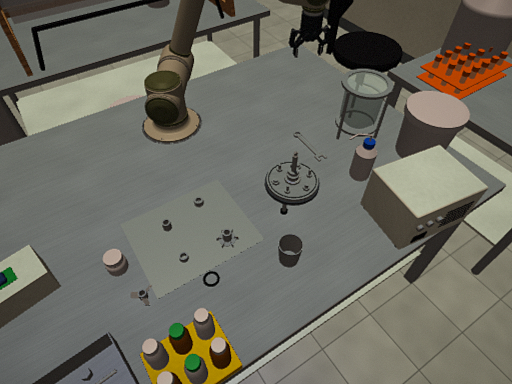

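View pics/top0.png

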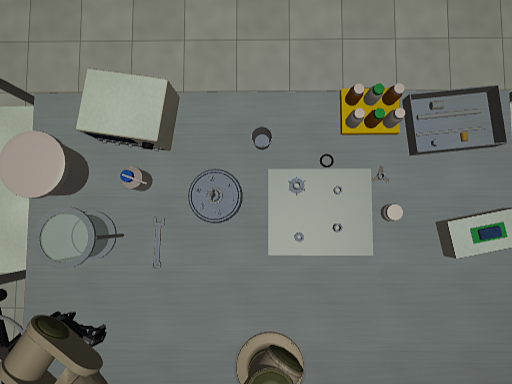

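View pics/wrist0.png

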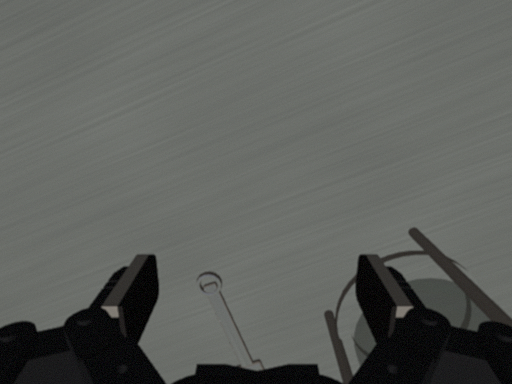

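```bash
cat > h.py <<'E'
import numpy as np,cv2
from rig import observe,get_image
def K(d):
    f=d["color"].shape[0]/2/np.tan(np.radians(float(d["fovy"]))/2); return f,float(d["cx"]),float(d["cy"])
def back(d,u,v,z):
    f,cx,cy=K(d);R=np.array(d["R"]);t=np.array(d["t"])
    r=R.T@np.array([(u-cx)/f,(v-cy)/f,1]);c=-R.T@t
    return c+r*(z-c[2])/r[2]
def proj(d,X):
    f,cx,cy=K(d);p=np.array(d["R"])@np.array(X)+np.array(d["t"]);return np.array([f*p[0]/p[2]+cx,f*p[1]/p[2]+cy])
def snap(n,k):
    d=get_image(n);cv2.imwrite(f"pics/{n}{k}.png",d["color"][:,:,::-1]);np.savez(f"pics/{n}{k}.npz",**d);return d
def crop(d,u0,v0,w,h,s,fn):
    c=d["color"][v0:v0+h,u0:u0+w,::-1];cv2.imwrite(fn,cv2.resize(c,None,fx=s,fy=s,interpolation=cv2.INTER_CUBIC))
E
python3 - <<'E'
from h import *
t=np.load("pics/top0.npz");s=np.load("pics/scene0.npz")
crop(t,185,140,200,120,4,"pics/tc.png")
crop(s,120,140,200,150,4,"pics/sc.png")
for n,u,v,z in [("shaft",215,195,.2),("imp",297,185,.046),("a",337,190,.02),("b",337,228,.02),("c",299,237,.02)]:
    print(n,back(t,u,v,z).round(3))
for n,u,v,z in [("shaft",296,155,.207),("imp",227,233,.046),("a",183.5,256,.02),("b",167,222,.02),("c",199,200,.02)]:
    print(n,back(s,u,v,z).round(3))
E
```

```text
shaft [0.565 0.163 0.2  ]
imp [ 0.609 -0.094  0.046]
a [ 0.594 -0.233  0.02 ]
b [ 0.464 -0.231  0.02 ]
c [ 0.433 -0.101  0.02 ]
shaft [0.585 0.173 0.207]
imp [ 0.615 -0.094  0.046]
a [ 0.599 -0.236  0.02 ]
b [ 0.459 -0.225  0.02 ]
c [ 0.435 -0.098  0.02 ]
```

View pics/tc.png

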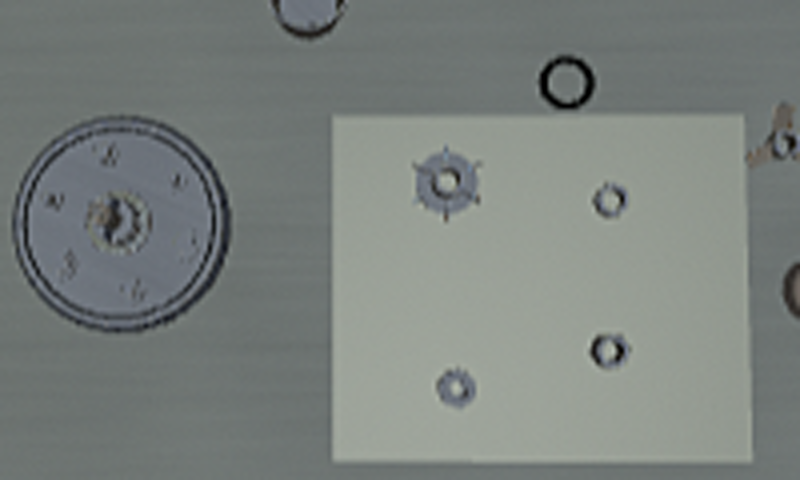

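View pics/sc.png

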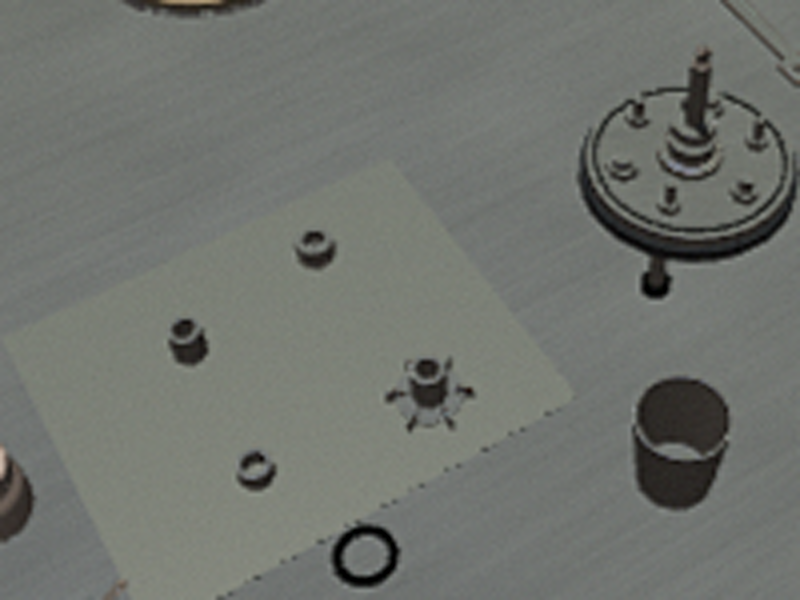

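```bash
python3 - <<'E'
from h import *
d=np.load("pics/wrist0.npz");s=observe()
c=-d["R"].T@d["t"];T=s["tool_rot"]
print("cam in tool",T.T@(c-s["position"]),"R cam->tool\n",(T.T@d["R"].T).round(4))
d=dict(d)
print(proj(d,s["position"]))
# footprint
for u,v in [(0,0),(512,0),(256,192),(256,384),(0,250),(512,250)]:
    print(u,v,(T.T@(back(d,u,v,0)-s["position"])).round(3))
s0=np.load("pics/scene0.npz");
# shaft consistency
t=dict(np.load("pics/top0.npz"));
for X in [(.565,.163,.207),(.575,.168,.207),(.585,.173,.207)]: print(proj(t,X),proj(s0,X), proj(s0,(X[0],X[1],.125)))
E
```

```text
cam in tool [ 0.07926768  0.00026584 -0.14128394] R cam->tool
 [[ 2.000e-04 -9.501e-01 -3.119e-01]
 [ 1.000e+00  3.000e-04 -2.000e-04]
 [ 3.000e-04 -3.119e-01  9.501e-01]]
[256.26556843 256.74216357]
0 0 [ 0.149 -0.248  0.231]
512 0 [0.149 0.246 0.231]
256 192 [-0.046 -0.001  0.231]
256 384 [-0.329 -0.001  0.231]
0 250 [-0.121 -0.31   0.231]
512 250 [-0.12   0.308  0.231]
[214.55222929 194.75268887] [289.41916117 152.32052687] [287.37375284 171.07790709]
[212.90172432 191.38326935] [292.77246151 153.63121947] [290.53469187 172.37605663]
[211.25382985 188.01917902] [296.14858202 154.95083171] [293.71594621 173.68254937]
```

```bash
python3 - <<'E'
from h import *
t=np.load("pics/top0.npz");s=np.load("pics/scene0.npz")
print(back(t,215.5,195.5,.085),back(s,295.7,152.5,.207),back(s,292.5,174,.125), back(s,120+690/4,140+165/4,.082))
E
```

```text
[0.57094238 0.17666812 0.085     ] [0.5759298  0.17829285 0.207     ] [0.58398935 0.16896187 0.125     ] [0.57990341 0.17668858 0.082     ]
```

>>> jog_arm(travel=[[0.005,-0.01,0.025],[0.02,-0.025,0.025],[0.03,-0.027,0.02],[0.03,-0.027,0],[0.03,-0.027,0],[0.03,-0.027,0],[0.03,-0.027,0],[0.03,-0.027,0],[0.03,-0.027,0],[0.03,-0.027,0],[0.03,-0.027,0],[0.03,-0.027,0],[0.03,-0.02,0],[0.011,-0.007,0],[0,0,0],[0,0,0]], dr=[[0,0,0],[0,0,0],[0,0,0],[0,0,0],[0,0,0],[0,0,0],[0,0,0],[0,0,0],[0,0,0],[0,0,0],[0,0,0],[0,0,0],[0,0,0],[0,0,0],[0,0,0],[0,0,0]])

```text
time_s: 1.48
position: [0.5718, 0.1789, 0.2991]
tool_rot: [[-0.925, 0.379, -0.001], [0.379, 0.925, 0.0], [0.001, -0.0, -1.0]]
ft_force: [-0.6, 0.3, 0.5]
grip_width: 0.0855
```

```bash
python3 - <<'E'
from h import *
d=snap("wrist",1);s=observe();print(s["position"],s["q"],s["ft_force"],s["time_s"])
E
```

```text
[0.57119546 0.17956776 0.29960021] [ 6.12898775e+00  2.49585837e+01  5.81146839e+01  1.26568117e-02
  9.69701760e+01 -6.16662132e+01] [-0.76601587  1.03581502  0.4416844 ] 1.5333
```

View pics/wrist1.png

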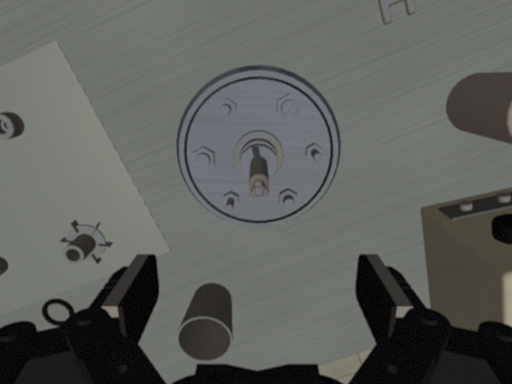

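```bash
python3 - <<'E'
from h import *
d=dict(np.load("pics/wrist1.npz"))
crop(d,170,60,180,150,4,"pics/w1c.png")
E
```

```text
(no output)
```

View pics/w1c.png

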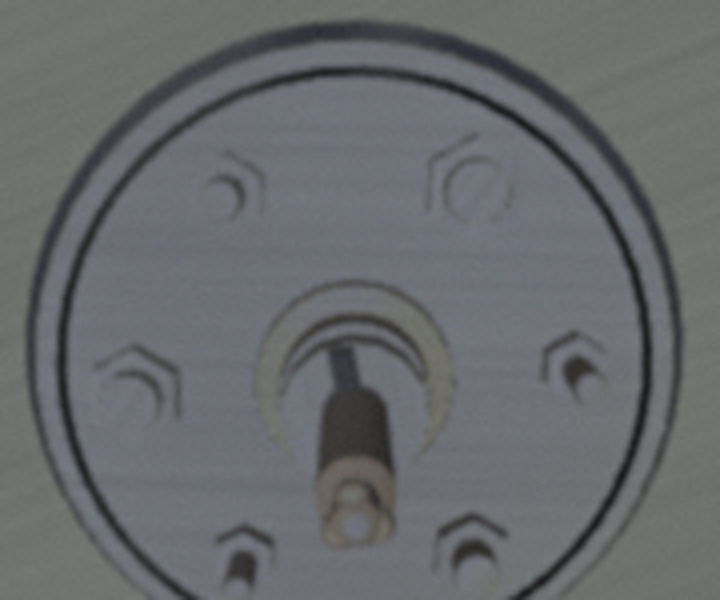

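```bash
python3 - <<'E'
from h import *
d=dict(np.load("pics/wrist1.npz"))
P=lambda u,v,z: back(d,170+u/4,60+v/4,z)
tip=P(355,526,.207);print("tip",tip)
print("shaft top mid",P(356,505,.1885))
for z in (.1315,):
    a=P(341,346,z);b=P(348,390,z);print("key end",a,"near",b, np.degrees(np.arctan2(*(a-b)[1::-1])))
    for q in (tip,): print("key angle from tip", np.degrees(np.arctan2(a[1]-q[1],a[0]-q[0])),np.linalg.norm((a-q)[:2]))
print("plate", P(355,347,.085))
# ellipse projection: predict ring & key
for c in [tip[:2],[.574,.177]]:
    for nm,r,z in [("flange",.018,.125),("plate",.09,.082)]:
        pts=np.array([proj(d,(c[0]+r*np.cos(a),c[1]+r*np.sin(a),z)) for a in np.linspace(0,2*np.pi,72)])
        pts=(pts-[170,60])*4
        print(c,nm,pts.min(0),pts.max(0))
# impeller/others
print("imp top", back(d,74,255,.046))
E
```

```text
tip [0.57156612 0.18074811 0.207     ]
shaft top mid [0.57347133 0.18027703 0.1885    ]
key end [0.55402665 0.18485839 0.1315    ] near [0.56406685 0.18246735 0.1315    ] 166.60470229707718
key angle from tip 166.81101770794513 0.018014645860627423
plate [0.5639787  0.18448043 0.085     ]
[0.57156612 0.18074811] flange [276.85418096 339.67317116] [429.73034736 488.51541762]
[0.57156612 0.18074811] plate [12.22322218 15.18185784] [693.25087459 685.84177278]
[0.574, 0.177] flange [266.32144265 355.33651629] [418.64744001 503.13618995]
[0.574, 0.177] plate [ 3.63983068 31.08392593] [682.54516581 697.54618423]
imp top [ 0.6115849  -0.09128623  0.046     ]
```

>>> jog_arm(travel=[[0.003,-0.02,0],[0.006,-0.04,0],[0.006,-0.04,0],[0.006,-0.04,-0.01],[0.006,-0.038,-0.015],[0.005,-0.035,-0.02],[0.005,-0.03,-0.028],[0.004,-0.02,-0.035],[0,-0.009,-0.03],[0,0,0],[0,0,0]], dr=[[0,0,0],[0,0,0],[0,0,0],[0,0,0],[0,0,0],[0,0,0],[0,0,0],[0,0,0],[0,0,0],[0,0,0],[0,0,0]])

```text
time_s: 2.45
position: [0.6122, -0.0916, 0.1619]
tool_rot: [[-0.926, 0.378, -0.002], [0.378, 0.926, 0.001], [0.002, 0.0, -1.0]]
ft_force: [0.4, 0.6, 0.3]
grip_width: 0.0854
```

```bash
python3 - <<'E'
from h import *
d=snap("wrist",2);s=observe();print(s["position"],s["q"],s["ft_force"],s["time_s"])
crop(d,150,90,200,150,4,"pics/w2c.png")
E
```

```text
[ 0.61304303 -0.09145699  0.16375464] [-1.94202887e+01  3.17038156e+01  6.89006082e+01  1.81761195e-02
  7.92937228e+01 -8.72843923e+01] [-0.02734175 -0.16988009 -0.23485066] 2.5
```

View pics/wrist2.png

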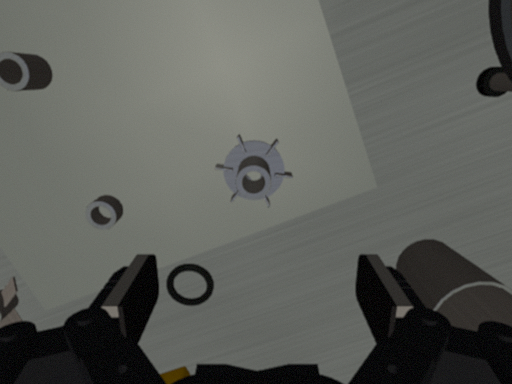

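View pics/w2c.png

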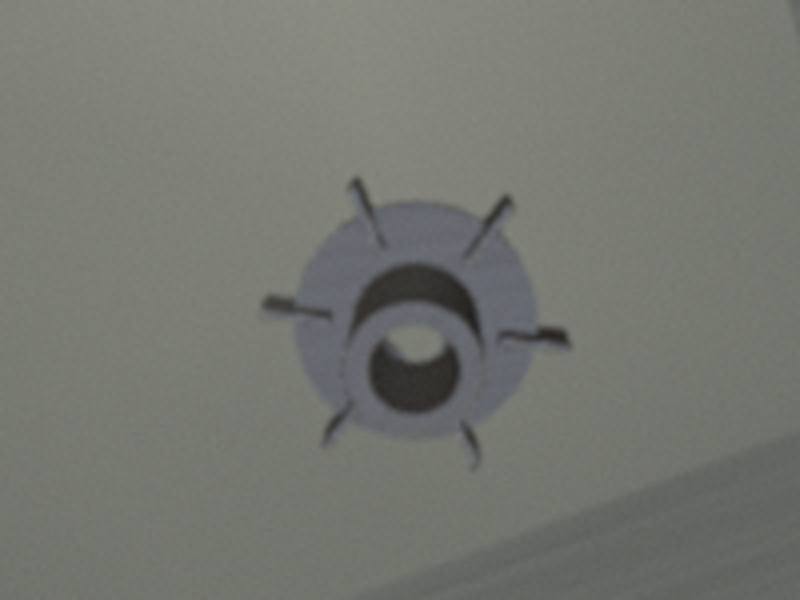

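```bash
python3 - <<'E'
from h import *
d=dict(np.load("pics/wrist2.npz"))
P=lambda u,v,z: back(d,150+u/4,90+v/4,z)
print("hub top",P(415,371,.046)," disc",P(417,320,.010))
a,b=P(265,302,.017),P(568,338,.017);print("blade",a,b,np.degrees(np.arctan2(b[1]-a[1],b[0]-a[0])),np.linalg.norm(a-b), (a+b)/2)
a,b=P(354,182,.017),P(475,466,.017);print("blade",a,b,np.degrees(np.arctan2(b[1]-a[1],b[0]-a[0])),np.linalg.norm(a-b),(a+b)/2)
# other parts
print("short?",back(d,101,214,.018),"long?",back(d,12,71,.032))
E
```

```text
hub top [ 0.61117551 -0.09345868  0.046     ]  disc [ 0.61056168 -0.09305133  0.01      ]
blade [ 0.59290516 -0.12090541  0.017     ] [ 0.62486267 -0.06365412  0.017     ] 60.8298683257894 0.06556670592890228 [ 0.60888391 -0.09227977  0.017     ]
blade [ 0.57644878 -0.09318379  0.017     ] [ 0.6447618  -0.09308403  0.017     ] 0.08366903486521839 0.06831309128702102 [ 0.61060529 -0.09313391  0.017     ]
short? [ 0.59453559 -0.23430133  0.018     ] long? [ 0.46647721 -0.22903151  0.032     ]
```

>>> jog_arm(travel=[[-0.001,-0.001,-0.02],[-0.001,-0.001,-0.035],[0,0,-0.035],[0,0,-0.02],[0,0,0],[0,0,0]], dr=[[0,0,0],[0,0,0],[0,0,0],[0,0,0],[0,0,0],[0,0,0]], jaw=0.06, newtons=40)

```text
time_s: 3.0
position: [0.6118, -0.0939, 0.054]
tool_rot: [[-0.926, 0.377, 0.002], [0.377, 0.926, -0.001], [-0.003, 0.0, -1.0]]
ft_force: [0.1, 0.4, 1.0]
grip_width: 0.0599
```

```bash
python3 - <<'E'
from h import *
d=snap("wrist",3);s=observe();print(s["position"],s["qvel"].round(2),s["ft_force"],s["time_s"],s["tool_rot"].round(4).tolist(),s["grip_width"])
E
```

```text
[ 0.61229027 -0.09431717  0.05489164] [-0.41 -0.71 -0.46 -0.01 -0.48 -0.05] [0.10892987 0.59436994 0.03761123] 3.05 [[-0.9263, 0.3769, 0.0044], [0.3769, 0.9263, -0.0015], [-0.0047, 0.0002, -1.0]] 0.05997712234765279
```

View pics/wrist3.png

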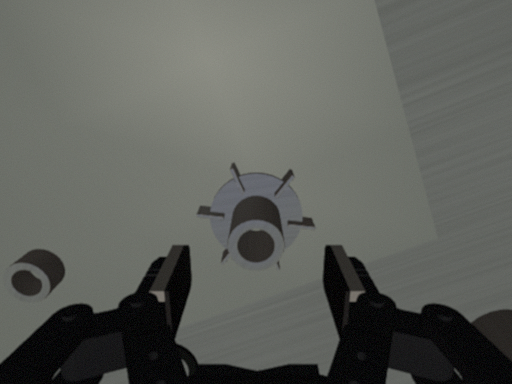

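```bash
python3 - <<'E'
from h import *
d=dict(np.load("pics/wrist3.npz"))
print(back(d,256,245.5,.046), back(d,255,205,.01))
E
```

```text
[ 0.61034295 -0.09338975  0.046     ] [ 0.60352266 -0.09131197  0.01      ]
```

>>> jog_arm(travel=[[-0.001,0.0005,-0.02],[0,0,-0.013],[0,0,0],[0,0,0]], dr=[[0,0,0],[0,0,0],[0,0,0],[0,0,0]])

```text
time_s: 3.38
position: [0.6108, -0.0943, 0.021]
tool_rot: [[-0.926, 0.378, 0.003], [0.378, 0.926, -0.001], [-0.003, 0.0, -1.0]]
ft_force: [-0.3, 0.3, 0.5]
grip_width: 0.0604
```

>>> jog_arm(travel=[[0,0,0],[0,0,0],[0,0,0],[0,0,0],[0,0,0],[0,0,0],[0,0,0]], dr=[[0,0,0],[0,0,0],[0,0,0],[0,0,0],[0,0,0],[0,0,0],[0,0,0]], jaw=0.02, newtons=50)

```text
time_s: 3.97
position: [0.6105, -0.0946, 0.0205]
tool_rot: [[-0.926, 0.378, 0.002], [0.378, 0.926, -0.001], [-0.003, 0.0, -1.0]]
ft_force: [-0.5, 0.3, 7.7]
grip_width: 0.0267
```

```bash
python3 - <<'E'
from h import *
d=snap("wrist",4);s=observe();print(s["position"],s["qvel"].round(2),s["ft_force"],s["time_s"],s["tool_rot"].round(4).tolist(),s["grip_width"])
E
```

```text
[ 0.6104493  -0.09456695  0.02050458] [-0.07 -0.02  0.07  0.   -0.03  0.02] [-1.02919048  0.21328332  6.70840705] 4.0167 [[-0.9258, 0.378, 0.0024], [0.378, 0.9258, -0.001], [-0.0026, 0.0, -1.0]] 0.02640978928398834
```

View pics/wrist4.png

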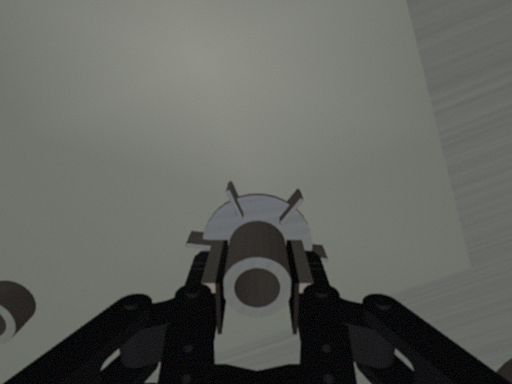

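>>> jog_arm(travel=[[0,0,0.01],[0,0,0.03],[0,0.005,0.04],[0,0.015,0.04],[-0.003,0.025,0.04],[-0.005,0.035,0.04],[-0.006,0.038,0.03],[-0.006,0.038,0.01],[-0.006,0.038,0],[-0.006,0.035,0],[-0.005,0.028,0],[-0.002,0.015,0],[0,0,0],[0,0,0]], dr=[[0,0,0],[0,0,0],[0,0,0],[0,0,0],[0,0,0],[0,0,0],[0,0,0],[0,0,0],[0,0,0],[0,0,0],[0,0,0],[0,0,0],[0,0,0],[0,0,0]])

```text
time_s: 5.18
position: [0.5727, 0.1616, 0.2405]
tool_rot: [[-0.926, 0.377, 0.0], [0.377, 0.926, -0.0], [-0.0, -0.0, -1.0]]
ft_force: [0.4, 0.4, -1.5]
grip_width: 0.0263
```

```bash
python3 - <<'E'
from h import *
d=snap("wrist",5);e=snap("scene",5);s=observe();print(s["position"],s["qvel"].round(2),s["ft_force"],s["time_s"],s["tool_rot"].round(4).tolist(),s["grip_width"])
crop(e,220,80,150,120,5,"pics/s5c.png")
E
```

```text
[0.57314117 0.16024507 0.2402706 ] [-0.74  0.19  0.13  0.08 -0.18  0.26] [-0.38594326 -1.23143182 -0.63249297] 5.2833 [[-0.9254, 0.3789, 0.0002], [0.3789, 0.9254, -0.0003], [-0.0003, -0.0002, -1.0]] 0.02643562930649907
```

View pics/wrist5.png

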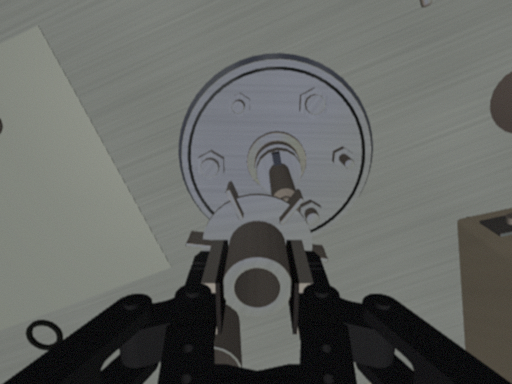

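View pics/s5c.png

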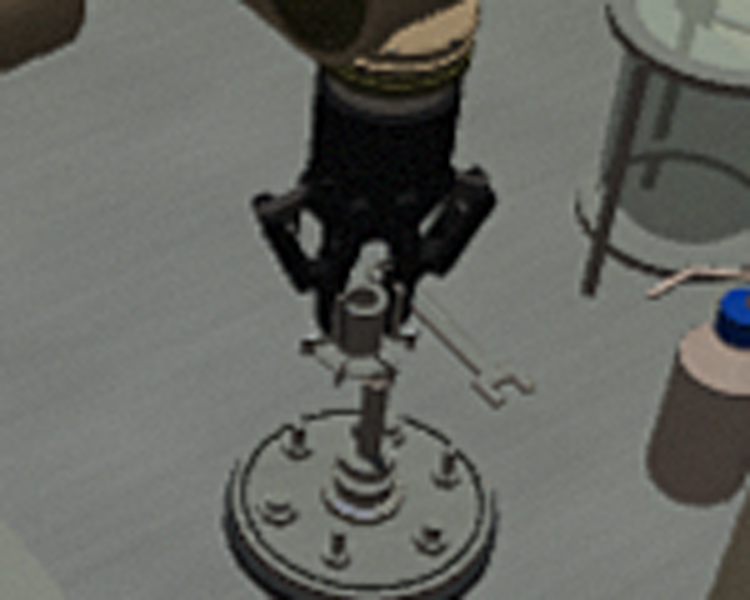

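```bash
python3 - <<'E'
from h import *
for k in (1,5):
    d=dict(np.load(f"pics/wrist{k}.npz"))
    for c in [(.5716,.1807),(.573,.178)]:
        pts=np.array([proj(d,(c[0]+.082*np.cos(a),c[1]+.082*np.sin(a),.085)) for a in np.linspace(0,2*np.pi,180)])
        print(k,c,pts.min(0),pts.max(0),"shoulder",proj(d,(*c,.125)),"shafttop",proj(d,(*c,.1885)),"tip",proj(d,(*c,.207)))
    crop(d,160,40,230,170,3,f"pics/w{k}d.png")
E
```

```text
1 (0.5716, 0.1807) [180.0308684   72.44675193] [336.30763502 226.20138541] shoulder [258.29143166 163.90056571] shafttop [258.5907771  183.89696171] tip [258.70557821 191.56572218]
1 (0.573, 0.178) [178.30678724  74.94386305] [334.27029036 228.08562638] shoulder [256.20213116 166.29114008] shafttop [256.02420887 186.77819975] tip [255.95602227 194.62962134]
5 (0.5716, 0.1807) [183.06548527  61.59511623] [369.40203007 244.04460484] shoulder [278.84070135 172.5845675 ] shafttop [285.28637345 200.94569687] tip [287.94087285 212.62556509]
5 (0.573, 0.178) [180.99705785  64.6345596 ] [366.88132403 246.21405584] shoulder [276.23408995 175.46446927] shafttop [281.8963266  204.56703377] tip [284.22557771 216.53883654]
```

View pics/w5d.png

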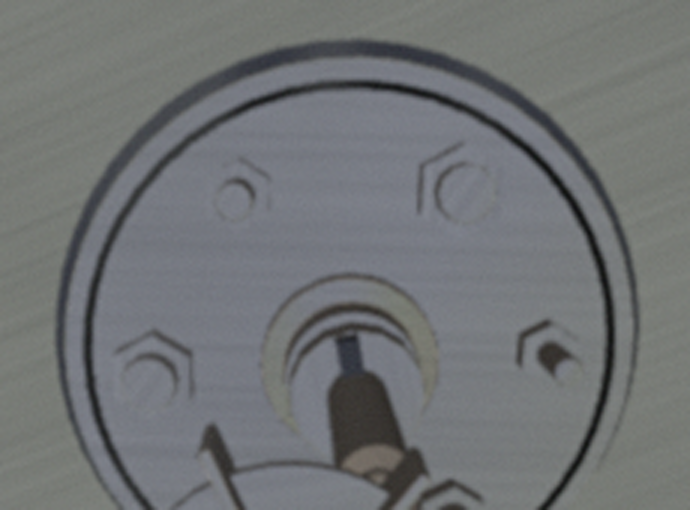

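```bash
python3 - <<'E'
from h import *
for k,z in ((4,.046),(5,.2403-.0205+.046)):
    d=dict(np.load(f"pics/wrist{k}.npz"))
    print(back(d,257.3,287,z))
    crop(d,200,200,120,130,5,f"pics/w{k}e.png")
E
```

```text
[ 0.60970036 -0.09373641  0.046     ]
[0.57216703 0.16230482 0.2658    ]
```

View pics/w5e.png

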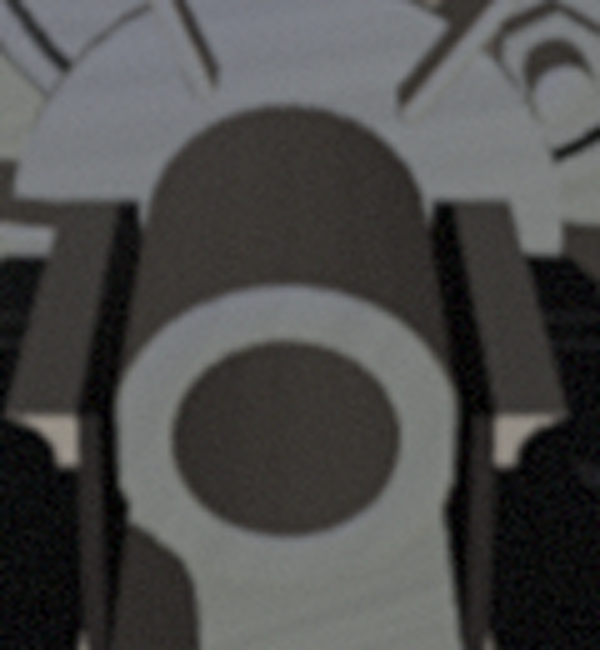

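>>> jog_arm(travel=[[0,0.006,0],[0,0.008,0],[-0.0007,0.0054,0],[0,0,0],[0,0,0],[0,0,0]], dr=[[0,0,-0.1],[0,0,-0.1],[0,0,-0.027],[0,0,0],[0,0,0],[0,0,0]])

```text
time_s: 5.78
position: [0.5726, 0.1796, 0.24]
tool_rot: [[-0.817, 0.577, -0.0], [0.577, 0.817, -0.0], [-0.0, -0.0, -1.0]]
ft_force: [0.0, -0.0, -1.2]
grip_width: 0.0267
```

```bash
python3 - <<'E'
from h import *
s=observe();print(s["position"],s["qvel"].round(2),s["ft_force"],s["wrist_torque"],s["time_s"],s["tool_rot"].round(4).tolist(),s["grip_width"])
E
```

```text
[0.57255712 0.17955951 0.23998533] [ 0.17 -0.01 -0.01  0.04 -0.06  0.44] [ 0.00674563 -0.01523273 -1.23965545] [0.05975328 0.06910581 0.00080723] 5.7833 [[-0.8169, 0.5767, -0.0001], [0.5767, 0.8169, -0.0002], [-0.0001, -0.0002, -1.0]] 0.026675659640585422
```

>>> jog_arm(travel=[[0,0,-0.008],[0,0,-0.008],[0,0,-0.008],[0,0,0],[0,0,0]], dr=[[0,0,0],[0,0,0],[0,0,0],[0,0,0],[0,0,0]])

```text
time_s: 6.2
position: [0.5721, 0.1804, 0.2151]
tool_rot: [[-0.817, 0.577, -0.002], [0.577, 0.817, -0.0], [0.001, -0.001, -1.0]]
ft_force: [1.3, 0.1, -1.6]
grip_width: 0.0265
```

>>> jog_arm(travel=[[0,0,-0.003],[0,0,-0.003],[0,0,-0.003],[0,0,0]], dr=[[0,0,0],[0,0,0],[0,0,0],[0,0,0]])

```text
time_s: 6.53
position: [0.5721, 0.1805, 0.2063]
tool_rot: [[-0.817, 0.577, -0.001], [0.577, 0.817, -0.0], [0.001, -0.001, -1.0]]
ft_force: [-0.4, 0.0, -0.5]
grip_width: 0.0266
```

```bash
python3 - <<'E'
from h import *
s=observe();print(s["position"],s["qvel"].round(2),s["ft_force"],s["wrist_torque"],s["time_s"],s["grip_width"])
E
```

```text
[0.57210296 0.18049777 0.20627155] [-0.05 -0.22 -0.75  0.08  0.75  0.05] [-0.43629033  0.03001907 -0.52667579] [ 0.01516754 -0.01981711  0.00220412] 6.5333 0.02664642393693005
```

>>> jog_arm(travel=[[0,0,-0.008],[0,0,-0.012],[0,0,-0.012],[0,0,-0.01],[0,0,-0.006],[0,0,0],[0,0,0]], dr=[[0,0,0],[0,0,0],[0,0,0],[0,0,0],[0,0,0],[0,0,0],[0,0,0]])

```text
time_s: 7.12
position: [0.5724, 0.1805, 0.1589]
tool_rot: [[-0.817, 0.577, -0.0], [0.577, 0.817, -0.0], [0.0, -0.0, -1.0]]
ft_force: [-2.0, -0.4, -1.2]
grip_width: 0.0268
```

>>> jog_arm(travel=[[0,0,-0.002],[0,0,-0.002],[0,0,-0.001],[0,0,0]], dr=[[0,0,0],[0,0,0],[0,0,0],[0,0,0]])

```text
time_s: 7.45
position: [0.5723, 0.1805, 0.1539]
tool_rot: [[-0.817, 0.577, 0.0], [0.577, 0.817, 0.0], [-0.0, 0.0, -1.0]]
ft_force: [-0.4, -0.6, -1.1]
grip_width: 0.0264
```

```bash
python3 - <<'E'
from h import *
s=observe();print(s["position"],s["qvel"].round(2),s["ft_force"],s["wrist_torque"],s["time_s"],s["grip_width"])
E
```

```text
[0.57234827 0.18053993 0.1539424 ] [ 0.    0.08 -0.14  0.09  0.24  0.06] [-0.36658969 -0.56870879 -1.10197839] [ 0.00162163  0.16718833 -0.02732891] 7.45 0.026391478018326028
```

>>> jog_arm(travel=[[0,0,-0.001],[0,0,-0.001],[0,0,0]], dr=[[0,0,0],[0,0,0],[0,0,0]])

```text
time_s: 7.7
position: [0.5724, 0.1805, 0.152]
tool_rot: [[-0.817, 0.577, 0.0], [0.577, 0.817, 0.0], [-0.0, 0.0, -1.0]]
ft_force: [-1.5, 0.3, -0.9]
grip_width: 0.0264
```

>>> jog_arm(travel=[[0,0,-0.001],[0,0,0]], dr=[[0,0,0],[0,0,0]])

```text
time_s: 7.87
position: [0.5724, 0.1805, 0.1519]
tool_rot: [[-0.817, 0.577, 0.001], [0.577, 0.817, -0.0], [-0.001, 0.001, -1.0]]
ft_force: [-3.7, -0.6, 5.2]
grip_width: 0.0265
```

>>> jog_arm(travel=[[0,0,0],[0,0,0],[0,0,0],[0,0,0]], dr=[[0,0,-0.04],[0,0,-0.04],[0,0,-0.03],[0,0,0]])

```text
time_s: 8.2
position: [0.5724, 0.1803, 0.1519]
tool_rot: [[-0.748, 0.664, 0.001], [0.664, 0.748, -0.001], [-0.001, 0.0, -1.0]]
ft_force: [-3.5, -1.5, 6.7]
grip_width: 0.0259
```

>>> jog_arm(travel=[[0,0,0],[0,0,0],[0,0,0],[0,0,0]], dr=[[0,0,0.06],[0,0,0.05],[0,0,0.05],[0,0,0]])

```text
time_s: 8.53
position: [0.5724, 0.1807, 0.1518]
tool_rot: [[-0.846, 0.533, 0.001], [0.533, 0.846, 0.0], [-0.001, 0.001, -1.0]]
ft_force: [-4.3, 0.1, 4.7]
grip_width: 0.0264
```

>>> jog_arm(travel=[[0,0,0],[0,0,0],[0,0,0],[0,0,0],[0,0,0],[0,0,0]], dr=[[0,0,0.06],[0,0,0.06],[0,0,0.06],[0,0,0.06],[0,0,0.06],[0,0,0]])

```text
time_s: 9.03
position: [0.5724, 0.1804, 0.1509]
tool_rot: [[-0.966, 0.26, 0.0], [0.26, 0.966, -0.0], [-0.0, -0.0, -1.0]]
ft_force: [-1.3, -0.4, -1.0]
grip_width: 0.0266
```

>>> jog_arm(travel=[[0,0,0],[0,0,0],[0,0,0],[0,0,0],[0,0,0]], dr=[[0,0,0.05],[0,0,0.05],[0,0,0.05],[0,0,0.05],[0,0,0]])

```text
time_s: 9.45
position: [0.5725, 0.1807, 0.1517]
tool_rot: [[-0.998, 0.064, 0.001], [0.064, 0.998, 0.001], [-0.001, 0.001, -1.0]]
ft_force: [-3.6, 0.2, 5.5]
grip_width: 0.0265
```

>>> jog_arm(travel=[[0,0,0],[0,0,0],[0,0,0],[0,0,0]], dr=[[0,0,-0.06],[0,0,-0.06],[0,0,-0.06],[0,0,0]])

```text
time_s: 9.78
position: [0.5725, 0.1805, 0.1509]
tool_rot: [[-0.969, 0.246, 0.0], [0.246, 0.969, 0.0], [-0.0, 0.0, -1.0]]
ft_force: [-1.7, 0.5, -1.1]
grip_width: 0.0266
```

```bash
python3 - <<'E'
from h import *
s=observe();print(s["position"],s["ft_force"],s["wrist_torque"],s["time_s"],s["grip_width"])
E
```

```text
[0.57245555 0.18053562 0.15092016] [-1.74249838  0.53888882 -1.05609773] [0.02939521 0.1494982  0.03240439] 9.7833 0.026592617756358742
```

Aligned again (load gone). Push down gently.

>>> jog_arm(travel=[[0,0,-0.001],[0,0,-0.001],[0,0,0]], dr=[[0,0,0],[0,0,0],[0,0,0]])

```text
time_s: 10.03
position: [0.5724, 0.1805, 0.1486]
tool_rot: [[-0.97, 0.242, -0.0], [0.242, 0.97, -0.0], [0.0, -0.0, -1.0]]
ft_force: [-0.6, -0.6, -0.8]
grip_width: 0.0264
```

>>> jog_arm(travel=[[0,0,-0.001],[0,0,-0.001],[0,0,0]], dr=[[0,0,0],[0,0,0],[0,0,0]])

```text
time_s: 10.28
position: [0.5724, 0.1805, 0.1467]
tool_rot: [[-0.97, 0.242, -0.0], [0.242, 0.97, -0.0], [0.0, -0.0, -1.0]]
ft_force: [0.1, 0.8, -0.9]
grip_width: 0.0267
```

>>> jog_arm(travel=[[0,0,-0.001],[0,0,-0.0005],[0,0,0]], dr=[[0,0,0],[0,0,0],[0,0,0]])

```text
time_s: 10.53
position: [0.5724, 0.1805, 0.1455]
tool_rot: [[-0.97, 0.242, 0.0], [0.242, 0.97, -0.0], [-0.0, 0.0, -1.0]]
ft_force: [-0.9, 1.3, 0.5]
grip_width: 0.0264
```

>>> jog_arm(travel=[[0,0,-0.0005],[0,0,0]], dr=[[0,0,0],[0,0,0]])

```text
time_s: 10.7
position: [0.5724, 0.1805, 0.1455]
tool_rot: [[-0.97, 0.242, 0.001], [0.242, 0.97, -0.0], [-0.001, 0.0, -1.0]]
ft_force: [-2.9, -0.5, 3.8]
grip_width: 0.0264
```

>>> jog_arm(travel=[[0,0,0],[0,0,0],[0,0,0],[0,0,0]], dr=[[0,0,0],[0,0,0],[0,0,0],[0,0,0]], jaw=0.06)

```text
time_s: 11.03
position: [0.5724, 0.1805, 0.1448]
tool_rot: [[-0.97, 0.242, -0.0], [0.242, 0.97, -0.0], [0.0, -0.0, -1.0]]
ft_force: [0.1, 0.5, -0.4]
grip_width: 0.0599
```

>>> jog_arm(travel=[[0,0,0.02],[0,0,0.035],[0,0,0.035],[0,0,0.03],[0,0,0.02],[0,0,0.015],[0,0,0],[0,0,0]], dr=[[0,0,0],[0,0,0],[0,0,0],[0,0,0],[0,0,0],[0,0,0],[0,0,0],[0,0,0]])

```text
time_s: 11.7
position: [0.5724, 0.1805, 0.2997]
tool_rot: [[-0.97, 0.242, 0.001], [0.242, 0.97, 0.0], [-0.001, 0.0, -1.0]]
ft_force: [-0.8, -0.5, 0.0]
grip_width: 0.0601
```

```bash
python3 - <<'E'
from h import *
d=snap("wrist",6);e=snap("scene",6);s=observe();print(s["position"],s["tool_rot"].round(4).tolist(),s["ft_force"],s["time_s"],s["grip_width"])
crop(e,240,110,120,100,5,"pics/s6c.png")
E
```

```text
[0.57202446 0.18046116 0.29830178] [[-0.9702, 0.2424, -0.0026], [0.2424, 0.9702, -0.0002], [0.0025, -0.0009, -1.0]] [ 0.26739986 -0.08509937 -0.43509383] 11.8 0.0600033508681056
```

View pics/wrist6.png

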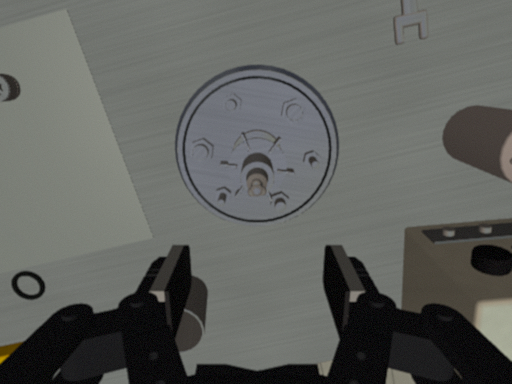

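View pics/s6c.png

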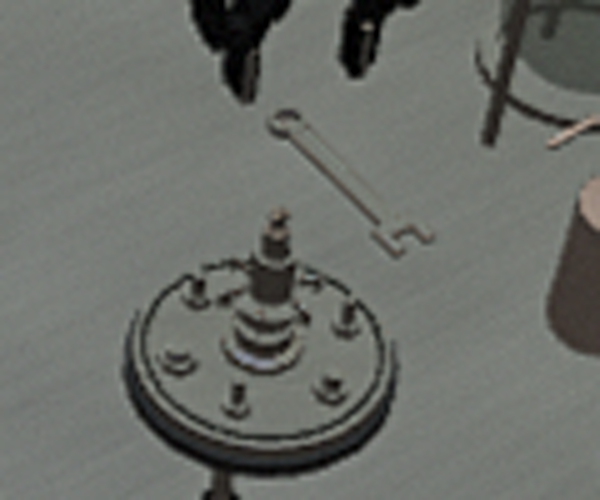

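>>> jog_arm(travel=[[0,-0.015,0],[0.002,-0.03,0],[0.002,-0.038,0],[0.002,-0.038,0],[0.002,-0.038,0],[0.002,-0.038,0],[0.002,-0.037,-0.01],[0.002,-0.035,-0.015],[0.002,-0.033,-0.02],[0.002,-0.033,-0.02],[0.002,-0.03,-0.025],[0.002,-0.025,-0.03],[0.002,-0.017,-0.03],[0,-0.008,-0.02],[0,0,0],[0,0,0]], dr=[[0,0,0],[0,0,0],[0,0,0],[0,0,0],[0,0,0],[0,0,0],[0,0,0],[0,0,0],[0,0,0],[0,0,0],[0,0,0],[0,0,0],[0,0,0],[0,0,0],[0,0,0],[0,0,0]])

```text
time_s: 13.13
position: [0.5957, -0.2342, 0.1285]
tool_rot: [[-0.97, 0.243, -0.003], [0.243, 0.97, 0.002], [0.003, 0.001, -1.0]]
ft_force: [0.1, 1.4, -0.2]
grip_width: 0.06
```

```bash
python3 - <<'E'
from h import *
d=dict(np.load("pics/wrist6.npz"))
crop(d,210,110,100,100,6,"pics/w6c.png")
d=snap("wrist",7);s=observe();print(s["position"],s["q"].round(1),s["tool_rot"].round(4).tolist(),s["ft_force"],s["time_s"],s["grip_width"])
E
```

```text
[ 0.59646201 -0.2340338   0.13032766] [ -32.    35.5   67.6    0.    76.9 -108. ] [[-0.9702, 0.2422, -0.0001], [0.2422, 0.9702, 0.0003], [0.0001, 0.0002, -1.0]] [-0.28015245 -0.64744723  0.13884637] 13.1833 0.0598415940832431
```

View pics/wrist7.png

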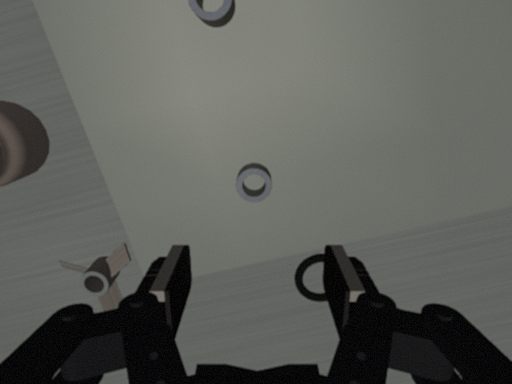

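View pics/w6c.png

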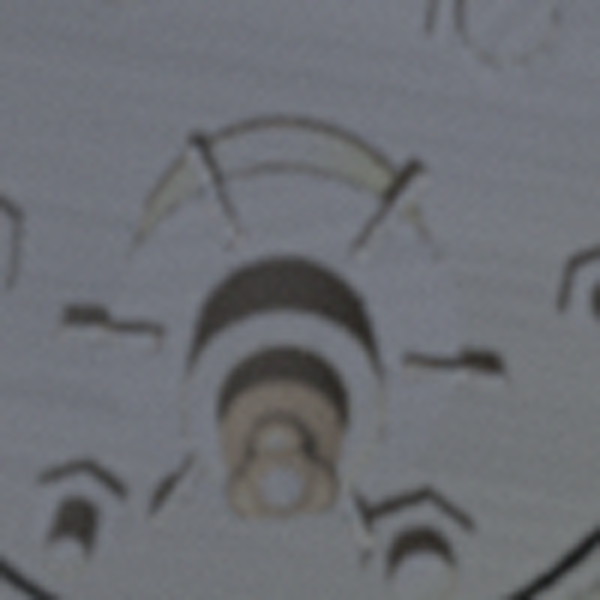

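```bash
python3 - <<'E'
from h import *
d=dict(np.load("pics/wrist6.npz"));print("tip",back(d,257.2,190.8,.207),"hubtop",back(d,210+285/6,110+400/6,.171))
d=dict(np.load("pics/wrist7.npz"));crop(d,200,130,110,100,6,"pics/w7c.png");print(back(d,254,185,.018));
for h in (.018,.032):
  c=back(d,254,185,h); p=[proj(d,(c[0]+.014*np.cos(a),c[1]+.014*np.sin(a),h)) for a in np.linspace(0,6.28,73)];p0=[proj(d,(c[0]+.014*np.cos(a),c[1]+.014*np.sin(a),0)) for a in np.linspace(0,6.28,73)]
  print(h,np.min(p,0),np.max(p,0),np.min(p0,0))
E
```

```text
tip [0.57157246 0.18120721 0.207     ] hubtop [0.57153737 0.18151915 0.171     ]
[ 0.59511732 -0.23595405  0.018     ]
0.018 [235.7402551  167.28366992] [272.24705873 202.14549837] [236.99367228 161.71629537]
0.032 [234.6666125  166.22403635] [273.31913803 203.13606976] [237.02242114 156.39512284]
```

View pics/w7c.png

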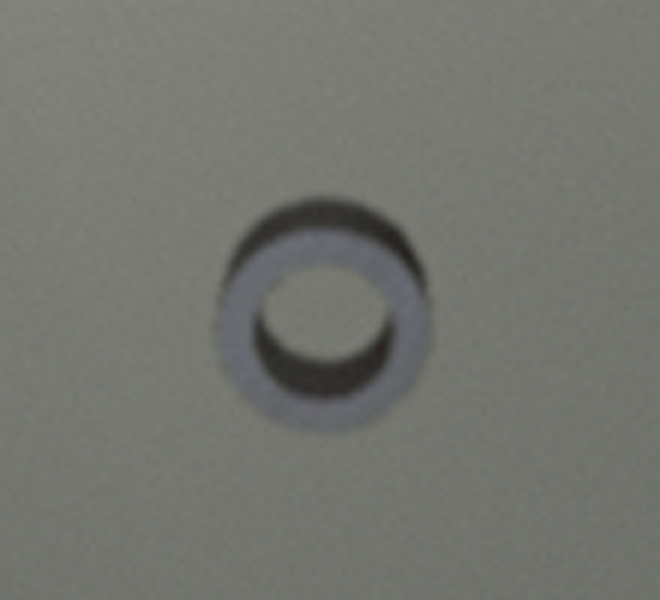

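>>> jog_arm(travel=[[-0.0003,-0.0015,-0.02],[0,-0.0013,-0.03],[0,0,-0.03],[0,0,-0.02],[0,0,-0.01],[0,0,0],[0,0,0]], dr=[[0,0,0],[0,0,0],[0,0,0],[0,0,0],[0,0,0],[0,0,0],[0,0,0]], jaw=0.05)

```text
time_s: 13.77
position: [0.5969, -0.2372, 0.0216]
tool_rot: [[-0.97, 0.242, 0.002], [0.242, 0.97, -0.001], [-0.002, -0.001, -1.0]]
ft_force: [-0.0, -0.6, -0.2]
grip_width: 0.0503
```

```bash
python3 - <<'E'
from h import *
d=snap("wrist",8);s=observe();print(s["position"],s["ft_force"],s["time_s"],s["grip_width"])
E
```

```text
[ 0.59716546 -0.23743799  0.02212635] [-0.7677679   0.06883286  0.48401848] 13.8167 0.049895411725117134
```

View pics/wrist8.png

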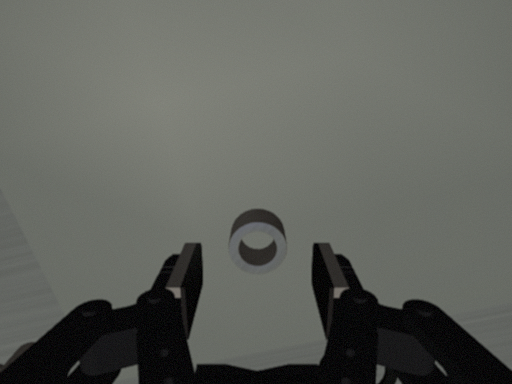

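```bash
python3 - <<'E'
from h import *
d=dict(np.load("pics/wrist8.npz"));s=observe();p=back(d,257.8,248,.018);print(p,s["tool_rot"].T@(p-s["position"]))
E
```

```text
[ 0.5946848 -0.235971   0.018    ] [0.00277547 0.00082816 0.00411624]
```

>>> jog_arm(travel=[[-0.0017,0.0004,-0.009],[0,0,-0.008],[0,0,0],[0,0,0]], dr=[[0,0,0],[0,0,0],[0,0,0],[0,0,0]])

```text
time_s: 14.15
position: [0.5941, -0.2368, 0.0026]
tool_rot: [[-0.97, 0.242, -0.001], [0.242, 0.97, 0.001], [0.001, 0.0, -1.0]]
ft_force: [-0.1, 1.0, 0.1]
grip_width: 0.0502
```

>>> jog_arm(travel=[[0,0,0],[0,0,0],[0,0,0],[0,0,0],[0,0,0],[0,0,0]], dr=[[0,0,0],[0,0,0],[0,0,0],[0,0,0],[0,0,0],[0,0,0]], jaw=0.02, newtons=40)

```text
time_s: 14.65
position: [0.5946, -0.2371, 0.0034]
tool_rot: [[-0.97, 0.242, 0.001], [0.242, 0.97, -0.001], [-0.001, -0.0, -1.0]]
ft_force: [-0.0, 0.2, 4.6]
grip_width: 0.0265
```

```bash
python3 - <<'E'
from h import *
d=snap("wrist",9);s=observe();print(s["position"],s["ft_force"],s["time_s"],s["grip_width"])
crop(d,180,190,160,130,5,"pics/w9c.png")
E
```

```text
[ 0.59462717 -0.2371076   0.00343017] [-0.53324229  0.11624519  6.34182118] 14.7 0.026104994009571853
```

View pics/w9c.png

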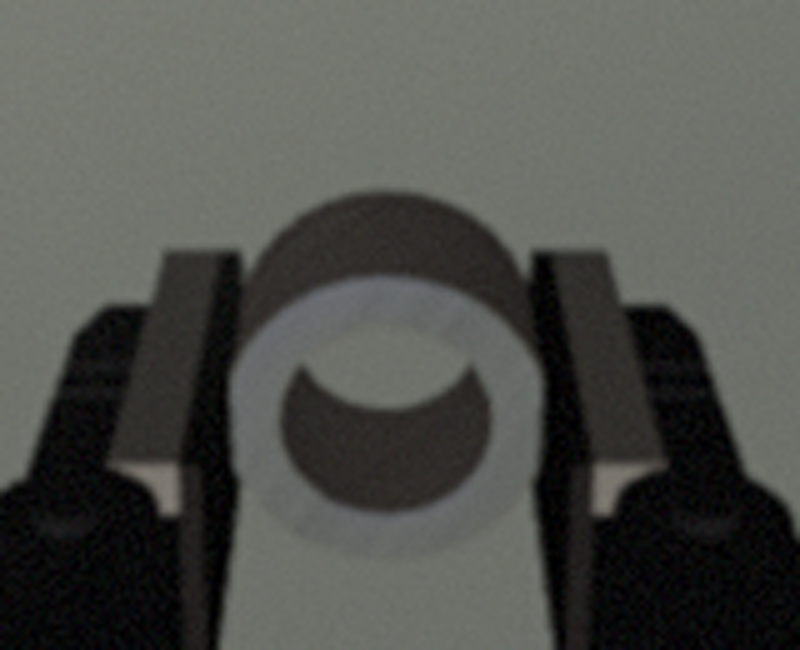

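```bash
python3 - <<'E'
from h import *
d=dict(np.load("pics/wrist9.npz"));s=observe();p=back(d,257.4,273.6,.018);print(p,s["tool_rot"].T@(p-s["position"]),s["q"].round(1))
E
```

```text
[ 0.59463386 -0.23666349  0.018     ] [ 8.65091243e-05  4.27101480e-04 -1.45700785e-02] [ -32.3   43.6   75.    -0.    61.4 -108.3]
```

>>> jog_arm(travel=[[0,0,0.01],[0,0,0.025],[0,0.005,0.035],[0,0.015,0.035],[0,0.02,0.034],[-0.001,0.025,0.03],[-0.002,0.028,0.027],[-0.002,0.032,0.022],[-0.002,0.036,0.012],[-0.002,0.038,0.005],[-0.002,0.038,0],[-0.002,0.038,0],[-0.002,0.038,0],[-0.002,0.036,0],[-0.002,0.03,0],[-0.002,0.022,0],[-0.002,0.012,0],[0,0.004,0],[0,0,0],[0,0,0]], dr=[[0,0,0],[0,0,0],[0,0,0],[0,0,0],[0,0,0],[0,0,0],[0,0,0],[0,0,0],[0,0,0],[0,0,0],[0,0,0],[0,0,0],[0,0,0],[0,0,0],[0,0,0],[0,0,0],[0,0,0],[0,0,0],[0,0,0],[0,0,0]])

```text
time_s: 16.37
position: [0.5715, 0.1791, 0.2379]
tool_rot: [[-0.97, 0.243, -0.0], [0.243, 0.97, -0.0], [0.0, -0.0, -1.0]]
ft_force: [-0.1, -0.7, -0.5]
grip_width: 0.0264
```

```bash
python3 - <<'E'
from h import *
s=observe();print(s["position"],s["qvel"].round(2),s["ft_force"],s["time_s"],s["grip_width"],s["tool_rot"].round(3).tolist())
E
```

```text
[0.57150077 0.17906048 0.23794664] [-0.62  0.05  0.11  0.07 -0.07  0.2 ] [-0.06464363 -0.68089689 -0.52985893] 16.3667 0.02643932483842118 [[-0.97, 0.243, -0.0], [0.243, 0.97, -0.0], [0.0, -0.0, -1.0]]
```

>>> jog_arm(travel=[[0,0.0018,-0.004],[0,0,-0.006],[0,0,-0.008],[0,0,-0.004],[0,0,0],[0,0,0]], dr=[[0,0,0],[0,0,0],[0,0,0],[0,0,0],[0,0,0],[0,0,0]])

```text
time_s: 16.87
position: [0.5713, 0.1817, 0.2156]
tool_rot: [[-0.97, 0.243, -0.001], [0.243, 0.97, -0.0], [0.001, -0.0, -1.0]]
ft_force: [-0.1, -0.8, -0.6]
grip_width: 0.0261
```

```bash
python3 - <<'E'
from h import *
d=snap("wrist",10);s=observe();print(s["position"],s["ft_force"],s["time_s"],s["grip_width"])
crop(d,180,150,160,150,4,"pics/w10c.png")
E
```

```text
[0.5714521  0.18176857 0.21597325] [-1.05810843 -0.95273823 -0.89180036] 16.9167 0.025971280338902412
```

View pics/w10c.png

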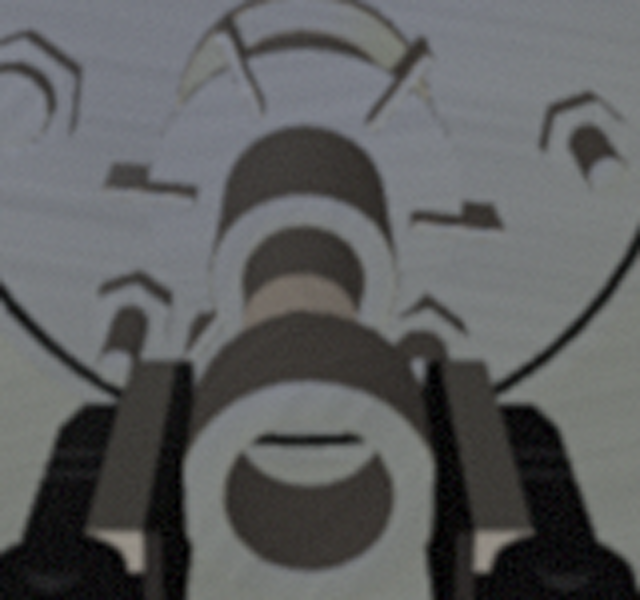

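>>> jog_arm(travel=[[0,-0.0008,-0.004],[0,0,-0.004],[0,0,-0.004],[0,0,0],[0,0,0]], dr=[[0,0,0],[0,0,0],[0,0,0],[0,0,0],[0,0,0]])

```text
time_s: 17.33
position: [0.5712, 0.1811, 0.2036]
tool_rot: [[-0.97, 0.242, -0.001], [0.242, 0.97, -0.0], [0.001, -0.0, -1.0]]
ft_force: [0.2, 0.0, -0.2]
grip_width: 0.0261
```

>>> jog_arm(travel=[[0,0,-0.003],[0,0,-0.003],[0,0,-0.003],[0,0,-0.003],[0,0,0]], dr=[[0,0,0],[0,0,0],[0,0,0],[0,0,0],[0,0,0]])

```text
time_s: 17.75
position: [0.5711, 0.1811, 0.1911]
tool_rot: [[-0.97, 0.242, -0.001], [0.242, 0.97, -0.0], [0.001, -0.0, -1.0]]
ft_force: [-0.5, -0.1, -1.3]
grip_width: 0.0261
```

>>> jog_arm(travel=[[0,0,-0.004],[0,0,-0.005],[0,0,-0.004],[0,0,0],[0,0,0]], dr=[[0,0,0],[0,0,0],[0,0,0],[0,0,0],[0,0,0]])

```text
time_s: 18.17
position: [0.5713, 0.1811, 0.1786]
tool_rot: [[-0.97, 0.242, -0.001], [0.242, 0.97, -0.0], [0.001, -0.0, -1.0]]
ft_force: [-0.1, 0.3, -0.1]
grip_width: 0.0265
```

>>> jog_arm(travel=[[0,0,-0.001],[0,0,-0.001],[0,0,-0.001],[0,0,0]], dr=[[0,0,0],[0,0,0],[0,0,0],[0,0,0]])

```text
time_s: 18.5
position: [0.5713, 0.1811, 0.1758]
tool_rot: [[-0.97, 0.242, -0.0], [0.242, 0.97, -0.0], [0.0, -0.0, -1.0]]
ft_force: [0.1, 0.8, -0.7]
grip_width: 0.0264
```

>>> jog_arm(travel=[[0,0,-0.001],[0,0,0]], dr=[[0,0,0],[0,0,0]])

```text
time_s: 18.67
position: [0.5713, 0.1811, 0.1748]
tool_rot: [[-0.97, 0.242, -0.0], [0.242, 0.97, -0.0], [0.0, -0.0, -1.0]]
ft_force: [0.0, -0.2, -1.0]
grip_width: 0.0266
```

>>> jog_arm(travel=[[0,0,-0.0007],[0,0,0]], dr=[[0,0,0],[0,0,0]])

```text
time_s: 18.83
position: [0.5715, 0.1811, 0.1744]
tool_rot: [[-0.97, 0.242, 0.0], [0.242, 0.97, 0.0], [-0.0, 0.0, -1.0]]
ft_force: [0.0, -0.1, -0.0]
grip_width: 0.026
```

>>> jog_arm(travel=[[0,0,-0.0006],[0,0,0]], dr=[[0,0,0],[0,0,0]])

```text
time_s: 19.0
position: [0.5715, 0.1811, 0.1744]
tool_rot: [[-0.97, 0.242, 0.001], [0.242, 0.97, 0.0], [-0.001, 0.0, -1.0]]
ft_force: [-0.9, -0.4, 3.7]
grip_width: 0.0263
```

>>> jog_arm(travel=[[0,0,0],[0,0,0],[0,0,0],[0,0,0]], dr=[[0,0,0],[0,0,0],[0,0,0],[0,0,0]], jaw=0.06)

```text
time_s: 19.33
position: [0.5713, 0.1811, 0.1735]
tool_rot: [[-0.97, 0.242, -0.0], [0.242, 0.97, -0.0], [0.0, -0.0, -1.0]]
ft_force: [0.1, -0.7, -0.3]
grip_width: 0.06
```

>>> jog_arm(travel=[[0,0,0.015],[0,0,0.025],[0,0,0.025],[0,0,0.02],[0,0,0.01],[0,0,0]], dr=[[0,0,0],[0,0,0],[0,0,0],[0,0,0],[0,0,0],[0,0,0]])

```text
time_s: 19.83
position: [0.572, 0.1812, 0.2711]
tool_rot: [[-0.97, 0.242, 0.005], [0.242, 0.97, 0.0], [-0.004, 0.002, -1.0]]
ft_force: [-0.3, -0.4, -0.8]
grip_width: 0.0604
```

```bash
python3 - <<'E'
from h import *
d=snap("wrist",11);e=snap("scene",11);s=observe();print(s["position"],s["ft_force"],s["time_s"],s["grip_width"])
crop(d,180,90,160,150,4,"pics/w11c.png")
crop(e,240,110,120,100,5,"pics/s11c.png")
E
```

```text
[0.57121529 0.18108045 0.26804294] [-1.20986054  0.06355923  0.62541473] 19.9333 0.06054615119270865
```

View pics/w11c.png

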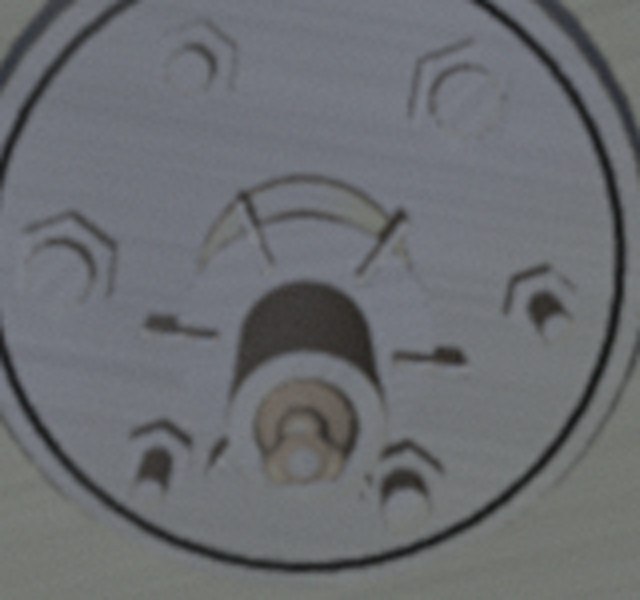

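View pics/s11c.png

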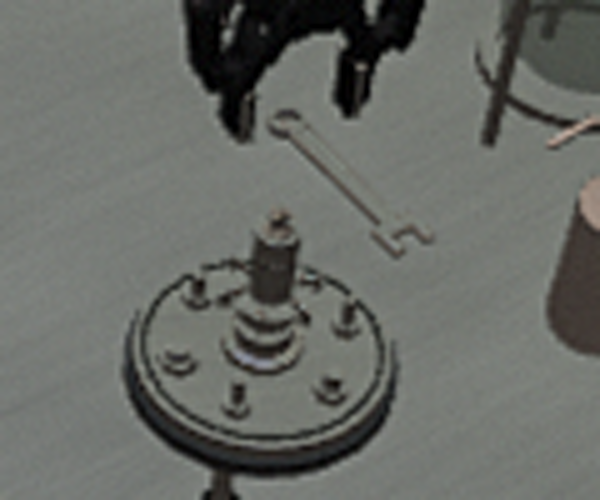

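>>> jog_arm(travel=[[-0.008,-0.016,0],[-0.015,-0.031,0],[-0.017,-0.034,0],[-0.017,-0.034,-0.005],[-0.016,-0.033,-0.012],[-0.015,-0.031,-0.018],[-0.014,-0.03,-0.022],[-0.013,-0.026,-0.026],[-0.012,-0.024,-0.026],[-0.008,-0.016,-0.02],[-0.002,-0.006,-0.01],[0,0,0],[0,0,0]], dr=[[0,0,0],[0,0,0],[0,0,0],[0,0,0],[0,0,0],[0,0,0],[0,0,0],[0,0,0],[0,0,0],[0,0,0],[0,0,0],[0,0,0],[0,0,0]])

```text
time_s: 21.02
position: [0.4339, -0.0997, 0.129]
tool_rot: [[-0.97, 0.243, -0.002], [0.243, 0.97, 0.001], [0.002, 0.001, -1.0]]
ft_force: [0.4, -1.4, 0.7]
grip_width: 0.0598
```

```bash
python3 - <<'E'
from h import *
d=dict(np.load("pics/wrist11.npz"));print("tip",back(d,180+301/4,90+461/4,.207),"spacer top",back(d,180+306/4,90+423/4,.189))
d=snap("wrist",12);s=observe();print(s["position"],s["q"].round(1),s["ft_force"],s["time_s"],s["grip_width"])
E
```

```text
tip [0.57126268 0.18066974 0.207     ] spacer top [0.57142365 0.18146739 0.189     ]
[ 0.43446304 -0.09955665  0.1296587 ] [ -28.2   18.1   99.5    0.    62.5 -104.2] [0.18431808 0.26733107 0.49475581] 21.0667 0.06023712697505695
```

View pics/wrist12.png

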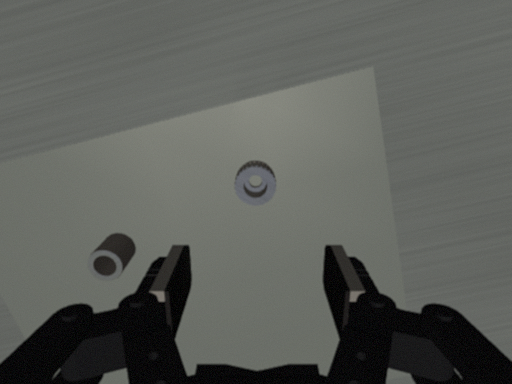

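```bash
python3 - <<'E'
from h import *
d=dict(np.load("pics/wrist12.npz"));s=observe();crop(d,205,140,100,90,6,"pics/w12c.png");p=back(d,255.3,185,.022);print(p,s["tool_rot"].T@(p-s["position"]))
E
```

```text
[ 0.43257233 -0.10030549  0.022     ] [ 0.00160863 -0.0012151   0.10765903]
```

View pics/w12c.png

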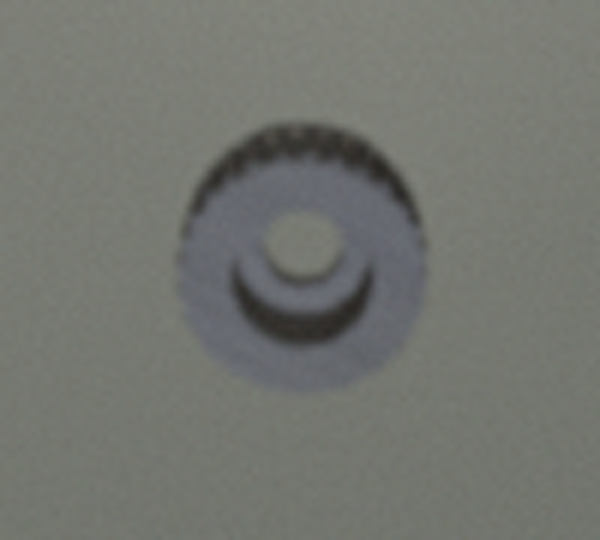

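>>> jog_arm(travel=[[-0.0008,-0.0004,-0.02],[-0.0007,-0.0004,-0.03],[0,0,-0.03],[0,0,-0.017],[0,0,-0.008],[0,0,0],[0,0,0]], dr=[[0,0,0],[0,0,0],[0,0,0],[0,0,0],[0,0,0],[0,0,0],[0,0,0]])

```text
time_s: 21.65
position: [0.4335, -0.1005, 0.0254]
tool_rot: [[-0.97, 0.242, 0.001], [0.242, 0.97, -0.001], [-0.001, -0.0, -1.0]]
ft_force: [0.5, 1.0, -0.3]
grip_width: 0.0602
```

```bash
python3 - <<'E'
from h import *
d=snap("wrist",13);s=observe();print(s["position"],s["ft_force"],s["time_s"],s["grip_width"])
crop(d,160,190,200,110,4,"pics/w13c.png")
E
```

```text
[ 0.43367295 -0.10072459  0.02574459] [ 0.2998421  -0.36684248 -0.23807546] 21.7 0.059842353783586814
```

View pics/w13c.png

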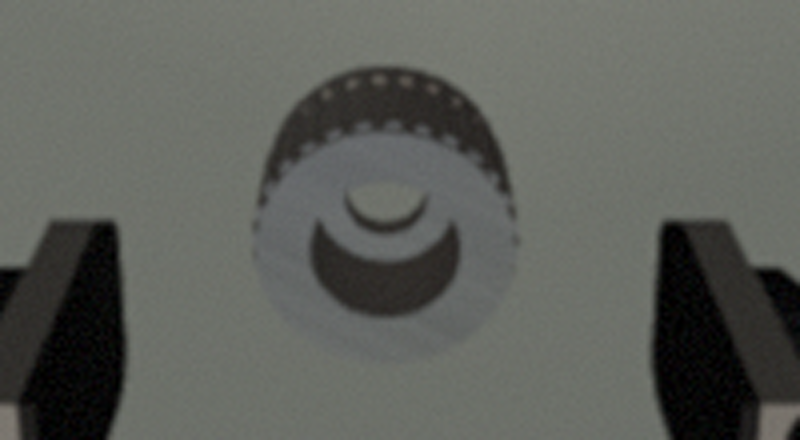

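```bash
python3 - <<'E'
from h import *
d=dict(np.load("pics/wrist13.npz"));s=observe();p=back(d,256.5,251.2,.022);print(p,s["tool_rot"].T@(p-s["position"]))
E
```

```text
[ 0.43264783 -0.10030017  0.022     ] [0.00110515 0.00016601 0.0037422 ]
```

>>> jog_arm(travel=[[-0.001,0.0002,-0.01],[0,0,-0.008],[0,0,-0.003],[0,0,0],[0,0,0]], dr=[[0,0,0],[0,0,0],[0,0,0],[0,0,0],[0,0,0]])

```text
time_s: 22.12
position: [0.432, -0.1006, 0.004]
tool_rot: [[-0.97, 0.242, 0.0], [0.242, 0.97, -0.0], [-0.0, -0.0, -1.0]]
ft_force: [-0.5, 0.7, 0.2]
grip_width: 0.0602
```

>>> jog_arm(travel=[[0,0,0],[0,0,0],[0,0,0],[0,0,0],[0,0,0],[0,0,0],[0,0,0]], dr=[[0,0,0],[0,0,0],[0,0,0],[0,0,0],[0,0,0],[0,0,0],[0,0,0]], jaw=0.022, newtons=80)

```text
time_s: 22.7
position: [0.432, -0.1006, 0.0043]
tool_rot: [[-0.97, 0.242, 0.001], [0.242, 0.97, -0.001], [-0.001, -0.0, -1.0]]
ft_force: [-1.9, 0.3, 7.6]
grip_width: 0.0292
```

```bash
python3 - <<'E'
from h import *
d=snap("wrist",14);s=observe();print(s["position"],s["ft_force"],s["time_s"],s["grip_width"],s["qvel"].round(2))
crop(d,180,190,160,130,5,"pics/w14c.png")
E
```

```text
[ 0.43204531 -0.10060065  0.00434021] [-1.83819116 -0.08745174  7.759875  ] 22.75 0.02961454718680174 [-0.02  0.02  0.01  0.07 -0.07  0.02]
```

View pics/w14c.png

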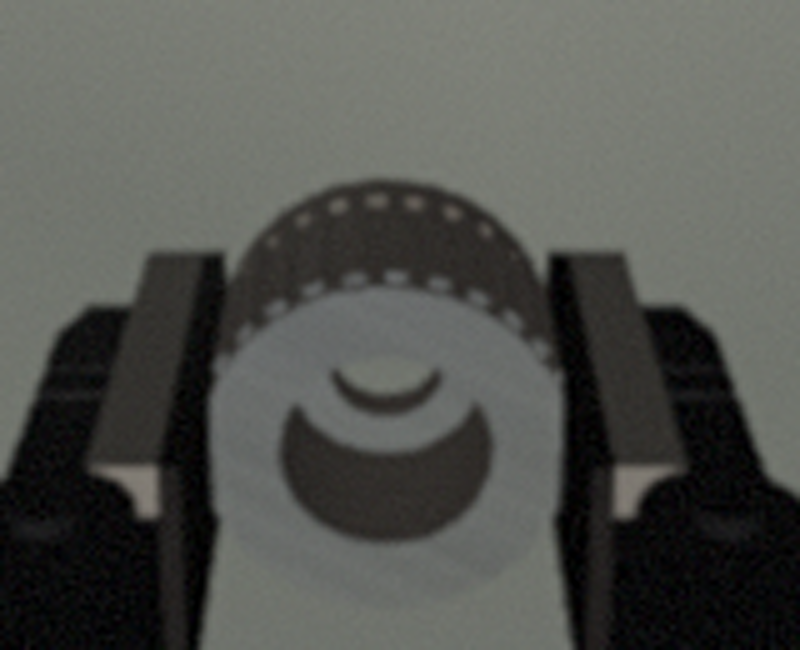

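```bash
python3 - <<'E'
from h import *
d=dict(np.load("pics/wrist14.npz"));s=observe()
for v in (277,279,281):
    p=back(d,257.4,v,.022);print(p,s["tool_rot"].T@(p-s["position"]))
for k,c in ((9,.1),(14,.1)):
    d=dict(np.load(f"pics/wrist{k}.npz"))
# predicted bore rim rows for circle radius 9mm at center offset
d=dict(np.load("pics/wrist14.npz"));p=back(d,257.4,279,.022)
q=np.array([proj(d,(p[0]+.009*np.cos(a),p[1]+.009*np.sin(a),.022)) for a in np.linspace(0,6.28,73)]);print((q.min(0)-[180,190])*5,(q.max(0)-[180,190])*5)
E
```

```text
[ 0.43172389 -0.10008753  0.022     ] [ 0.00041896  0.0004141  -0.01766035]
[ 0.4326466  -0.10031711  0.022     ] [-0.00053188  0.00041488 -0.01765942]
[ 0.43357317 -0.10054766  0.022     ] [-0.00148671  0.00041566 -0.01765849]
[278.17006135 348.65750686] [495.75619128 537.60490178]
```

>>> jog_arm(travel=[[0,0,0.01],[0,0,0.03],[0.003,0.006,0.037],[0.006,0.012,0.035],[0.01,0.02,0.032],[0.012,0.024,0.028],[0.014,0.028,0.025],[0.015,0.03,0.02],[0.015,0.032,0.01],[0.016,0.033,0],[0.016,0.033,0],[0.014,0.029,0],[0.01,0.02,0],[0.006,0.011,0],[0.0017,0.0035,0],[0,0,0],[0,0,0],[0,0,0]], dr=[[0,0,0],[0,0,0],[0,0,0],[0,0,0],[0,0,0],[0,0,0],[0,0,0],[0,0,0],[0,0,0],[0,0,0],[0,0,0],[0,0,0],[0,0,0],[0,0,0],[0,0,0],[0,0,0],[0,0,0],[0,0,0]])

```text
time_s: 24.25
position: [0.5702, 0.1801, 0.2308]
tool_rot: [[-0.97, 0.243, -0.0], [0.243, 0.97, -0.0], [0.0, -0.0, -1.0]]
ft_force: [-0.7, -0.0, -0.4]
grip_width: 0.0294
```

```bash
python3 - <<'E'
from h import *
d=snap("wrist",15);s=observe();print(s["position"],s["ft_force"],s["time_s"],s["grip_width"],s["qvel"].round(2))
crop(d,180,150,160,150,4,"pics/w15c.png")
E
```

```text
[0.57029501 0.18006669 0.23085924] [-0.16012052 -0.41604816 -1.19991574] 24.3 0.02905458796422904 [ 0.11  0.1  -0.16  0.11  0.03  0.07]
```

View pics/w15c.png

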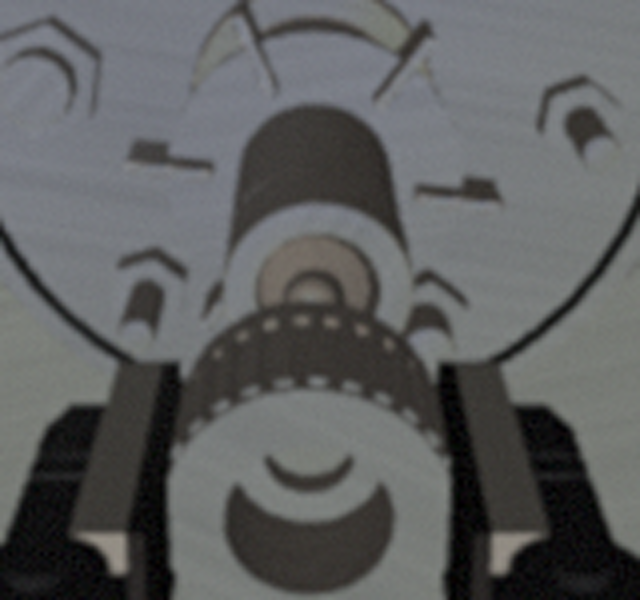

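>>> jog_arm(travel=[[0.0004,0.0011,-0.006],[0,0,-0.008],[0,0,-0.006],[0,0,0],[0,0,0]], dr=[[0,0,0],[0,0,0],[0,0,0],[0,0,0],[0,0,0]])

```text
time_s: 24.72
position: [0.5708, 0.182, 0.21]
tool_rot: [[-0.97, 0.242, -0.001], [0.242, 0.97, -0.0], [0.001, -0.0, -1.0]]
ft_force: [0.7, 0.3, -0.1]
grip_width: 0.0291
```

```bash
python3 - <<'E'
from h import *
d=snap("wrist",16);s=observe();print(s["position"],s["ft_force"],s["time_s"],s["grip_width"],s["qvel"].round(2))
crop(d,180,150,160,150,4,"pics/w16c.png")
E
```

```text
[0.57095096 0.18204609 0.21049443] [ 0.52484627 -0.40116653 -0.99213439] 24.7667 0.028975565313685676 [ 0.22 -0.32 -0.58  0.04  0.17  0.06]
```

View pics/w16c.png

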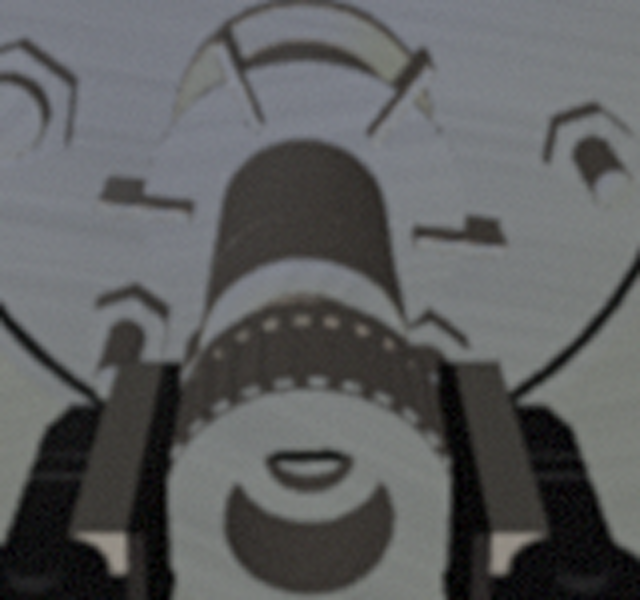

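>>> jog_arm(travel=[[-0.0002,-0.0008,-0.001],[0,0,-0.001],[0,0,0]], dr=[[0,0,0],[0,0,0],[0,0,0]])

```text
time_s: 25.02
position: [0.5707, 0.1813, 0.2086]
tool_rot: [[-0.97, 0.242, 0.0], [0.242, 0.97, -0.0], [-0.0, -0.0, -1.0]]
ft_force: [0.3, -0.4, -1.0]
grip_width: 0.0291
```

>>> jog_arm(travel=[[0,0,-0.001],[0,0,-0.001],[0,0,0]], dr=[[0,0,0],[0,0,0],[0,0,0]])

```text
time_s: 25.27
position: [0.5707, 0.1813, 0.2064]
tool_rot: [[-0.97, 0.242, -0.0], [0.242, 0.97, -0.0], [0.0, -0.0, -1.0]]
ft_force: [0.5, 0.2, -0.7]
grip_width: 0.0291
```

>>> jog_arm(travel=[[0,0,-0.001],[0,0,0]], dr=[[0,0,0],[0,0,0]])

```text
time_s: 25.43
position: [0.5707, 0.1813, 0.2055]
tool_rot: [[-0.97, 0.242, -0.0], [0.242, 0.97, -0.0], [0.0, -0.0, -1.0]]
ft_force: [-0.1, 0.4, -0.3]
grip_width: 0.0289
```

>>> jog_arm(travel=[[0,0,-0.001],[0,0,0]], dr=[[0,0,0],[0,0,0]])

```text
time_s: 25.6
position: [0.5708, 0.1813, 0.2047]
tool_rot: [[-0.97, 0.242, 0.0], [0.242, 0.97, -0.0], [-0.0, -0.0, -1.0]]
ft_force: [0.1, 0.0, 0.1]
grip_width: 0.0291
```

>>> jog_arm(travel=[[0,0,-0.0007],[0,0,0]], dr=[[0,0,0],[0,0,0]])

```text
time_s: 25.77
position: [0.5708, 0.1813, 0.2044]
tool_rot: [[-0.97, 0.242, 0.001], [0.242, 0.97, 0.0], [-0.001, 0.0, -1.0]]
ft_force: [0.1, -1.5, 2.2]
grip_width: 0.029
```

>>> jog_arm(travel=[[0,0,-0.0007],[0,0,0]], dr=[[0,0,0],[0,0,0]])

```text
time_s: 25.93
position: [0.5709, 0.1813, 0.2041]
tool_rot: [[-0.97, 0.242, 0.001], [0.242, 0.97, -0.0], [-0.001, 0.0, -1.0]]
ft_force: [-1.4, -0.8, 6.3]
grip_width: 0.0292
```

>>> jog_arm(travel=[[0,0,-0.0005],[0,0,0]], dr=[[0,0,0],[0,0,0]])

```text
time_s: 26.1
position: [0.5709, 0.1812, 0.2038]
tool_rot: [[-0.97, 0.242, 0.002], [0.242, 0.97, -0.0], [-0.002, 0.0, -1.0]]
ft_force: [-2.7, -1.1, 6.8]
grip_width: 0.0292
```

Ball stop found at the expected height. Press on in small steps.

>>> jog_arm(travel=[[0,0,-0.0005],[0,0,0]], dr=[[0,0,0],[0,0,0]])

```text
time_s: 26.27
position: [0.5709, 0.1812, 0.2032]
tool_rot: [[-0.97, 0.242, 0.001], [0.242, 0.97, -0.0], [-0.001, 0.0, -1.0]]
ft_force: [-1.3, -1.1, 6.6]
grip_width: 0.0288
```

>>> jog_arm(travel=[[0,0,-0.0005],[0,0,0]], dr=[[0,0,0],[0,0,0]])

```text
time_s: 26.43
position: [0.5709, 0.1812, 0.2027]
tool_rot: [[-0.97, 0.242, 0.001], [0.242, 0.97, -0.0], [-0.001, 0.0, -1.0]]
ft_force: [-2.6, -0.9, 6.3]
grip_width: 0.0289
```

>>> jog_arm(travel=[[0,0,-0.0005],[0,0,0]], dr=[[0,0,0],[0,0,0]])

```text
time_s: 26.6
position: [0.5707, 0.1812, 0.2018]
tool_rot: [[-0.97, 0.242, 0.0], [0.242, 0.97, -0.0], [-0.001, -0.0, -1.0]]
ft_force: [-2.3, -2.2, 4.0]
grip_width: 0.0295
```

>>> jog_arm(travel=[[0,0,-0.001],[0,0,-0.001],[0,0,0]], dr=[[0,0,0],[0,0,0],[0,0,0]])

```text
time_s: 26.85
position: [0.5704, 0.1812, 0.1985]
tool_rot: [[-0.97, 0.242, -0.001], [0.242, 0.97, -0.0], [0.001, -0.001, -1.0]]
ft_force: [-0.8, -1.2, -1.0]
grip_width: 0.0288
```

>>> jog_arm(travel=[[0,0,-0.001],[0,0,-0.001],[0,0,0]], dr=[[0,0,0],[0,0,0],[0,0,0]])

```text
time_s: 27.1
position: [0.5704, 0.1813, 0.1961]
tool_rot: [[-0.97, 0.242, -0.002], [0.242, 0.97, -0.0], [0.002, -0.001, -1.0]]
ft_force: [-0.8, -1.1, -6.2]
grip_width: 0.0293
```

>>> jog_arm(travel=[[0,0,-0.001],[0,0,-0.001],[0,0,0]], dr=[[0,0,0],[0,0,0],[0,0,0]])

```text
time_s: 27.35
position: [0.5707, 0.1814, 0.1949]
tool_rot: [[-0.97, 0.242, -0.0], [0.242, 0.97, 0.0], [0.0, 0.0, -1.0]]
ft_force: [-0.8, -1.3, -3.9]
grip_width: 0.0296
```

>>> jog_arm(travel=[[0,0,-0.0007],[0,0,0]], dr=[[0,0,0],[0,0,0]])

```text
time_s: 27.52
position: [0.5708, 0.1814, 0.1947]
tool_rot: [[-0.97, 0.242, 0.0], [0.242, 0.97, 0.0], [-0.0, 0.0, -1.0]]
ft_force: [-0.9, -1.2, -1.3]
grip_width: 0.0292
```

>>> jog_arm(travel=[[0,0,-0.0007],[0,0,0]], dr=[[0,0,0],[0,0,0]])

```text
time_s: 27.68
position: [0.5709, 0.1813, 0.1941]
tool_rot: [[-0.97, 0.242, 0.001], [0.242, 0.97, 0.0], [-0.001, 0.0, -1.0]]
ft_force: [-2.2, -0.3, 0.6]
grip_width: 0.0288
```

>>> jog_arm(travel=[[0,0,-0.0006],[0,0,0]], dr=[[0,0,0],[0,0,0]])

```text
time_s: 27.85
position: [0.5708, 0.1813, 0.1934]
tool_rot: [[-0.97, 0.242, 0.0], [0.242, 0.97, 0.0], [-0.0, 0.0, -1.0]]
ft_force: [-0.7, 0.1, 0.3]
grip_width: 0.0294
```

>>> jog_arm(travel=[[0,0,-0.0006],[0,0,0]], dr=[[0,0,0],[0,0,0]])

```text
time_s: 28.02
position: [0.5709, 0.1813, 0.1934]
tool_rot: [[-0.97, 0.242, 0.001], [0.242, 0.97, 0.0], [-0.001, 0.0, -1.0]]
ft_force: [-3.3, -1.5, 4.7]
grip_width: 0.0292
```

>>> jog_arm(travel=[[0,0,-0.0006],[0,0,0]], dr=[[0,0,0],[0,0,0]])

```text
time_s: 28.18
position: [0.571, 0.1813, 0.1933]
tool_rot: [[-0.97, 0.242, 0.002], [0.242, 0.97, 0.0], [-0.002, 0.001, -1.0]]
ft_force: [-4.2, -0.6, 7.8]
grip_width: 0.029
```

>>> jog_arm(travel=[[0,0,-0.0005],[0,0,0]], dr=[[0,0,0],[0,0,0]])

```text
time_s: 28.35
position: [0.571, 0.1813, 0.1933]
tool_rot: [[-0.97, 0.242, 0.002], [0.242, 0.97, 0.0], [-0.002, 0.001, -1.0]]
ft_force: [-4.1, -1.5, 10.0]
grip_width: 0.0289
```

>>> jog_arm(travel=[[0,0,0],[0,0,0],[0,0,0],[0,0,0],[0,0,0]], dr=[[0,0,0],[0,0,0],[0,0,0],[0,0,0],[0,0,0]], jaw=0.065)

```text
time_s: 28.77
position: [0.5708, 0.1813, 0.1913]
tool_rot: [[-0.97, 0.242, -0.0], [0.242, 0.97, 0.0], [0.0, -0.0, -1.0]]
ft_force: [-0.7, 0.3, -0.5]
grip_width: 0.0649
```

>>> jog_arm(travel=[[0,0,0.015],[0,0,0.025],[0,0,0.03],[0,0,0.02],[0,0,0.01],[0,0,0],[0,0,0]], dr=[[0,0,0],[0,0,0],[0,0,0],[0,0,0],[0,0,0],[0,0,0],[0,0,0]])

```text
time_s: 29.35
position: [0.5707, 0.1813, 0.2912]
tool_rot: [[-0.97, 0.242, 0.0], [0.242, 0.97, -0.0], [-0.0, 0.0, -1.0]]
ft_force: [0.5, -0.6, -0.7]
grip_width: 0.0651
```

```bash
python3 - <<'E'
from h import *
d=snap("wrist",17);e=snap("scene",17);s=observe();print(s["position"],s["ft_force"],s["time_s"],s["grip_width"])
crop(d,180,90,160,150,4,"pics/w17c.png")
crop(e,240,110,120,100,6,"pics/s17c.png")
c=(.5714,.1811)
for nm,X in (("collar top",(*c,.211)),("collar bot",(*c,.189)),("tip",(*c,.207)),("shoulder",(*c,.125))):
    print(nm,(proj(d,X)-[180,90])*4,(proj(e,X)-[240,110])*6)
t=snap("top",17)
E
```

```text
[0.57043615 0.18127265 0.29013332] [ 0.20706507 -0.70000146  0.11153202] 29.45 0.06537035986420478
collar top [305.85593518 435.95345192] [333.86649357 241.76980858]
collar bot [305.95169152 395.81305303] [329.85744619 273.43147236]
tip [305.87458976 428.13357782] [333.12824577 247.60015964]
shoulder [306.15849662 309.12178726] [318.86869907 360.21568402]
```

View pics/w17c.png

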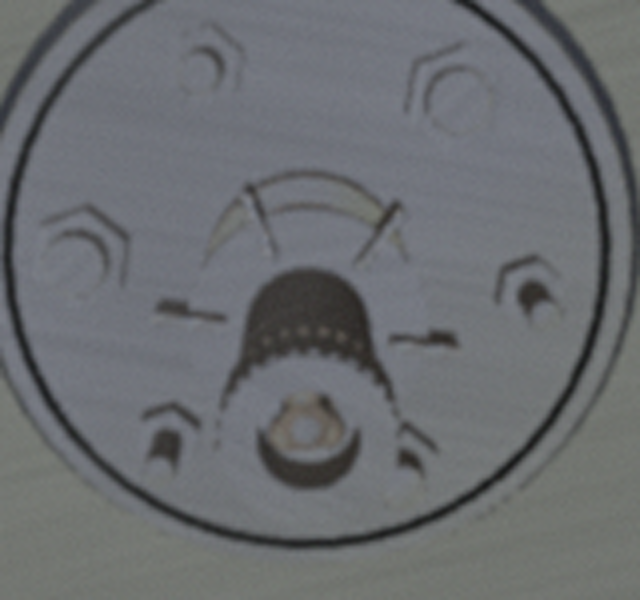

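View pics/s17c.png

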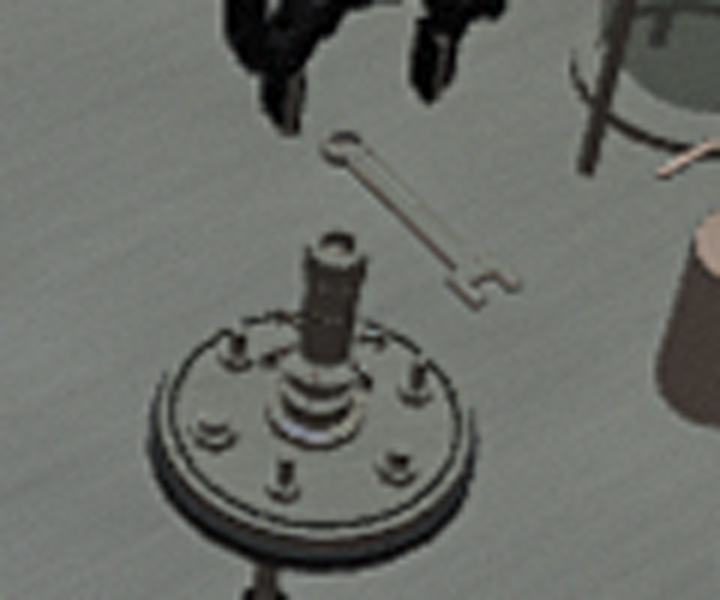

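View pics/scene17.png

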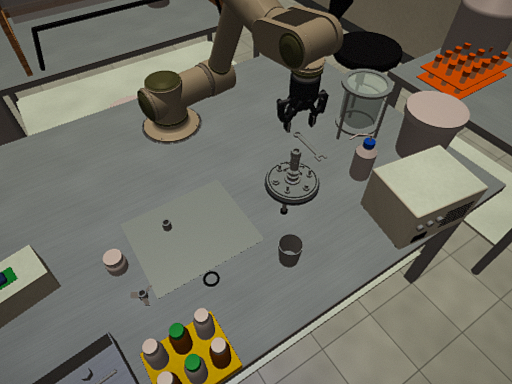

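```bash
python3 -c "
from rig import close_job
print(close_job())"
```

```text
the job is handed in; nothing more can be done
None
```

The stirrer shaft is built up in the order you asked, and I handed the job in at about 29.5 s of the 72 s allowed.

| Part | How it went on | TCP height when it stopped |
|---|---|---|
| Impeller | Stopped on the key with about 6 N. I turned it until the load vanished at about +7°, then lowered it. | Key 0.152 m, home on the shoulder 0.1455 m (the expected 6.5 mm drop) |
| Short spacer | Slid on freely. I told it from the long one by its height in the picture. | 0.1744 m, as calculated |
| Retaining collar | Met the balls, went past them at about 7 N and was drawn down, then pressed flat. | Balls 0.2044 m, home 0.1933 m (11 mm lower) |

- **Forces:** the highest reading I saw on the shaft was about 10 N, against the 50 N limit. Readings come only at the end of each call, so a short peak in between would not show.
- **Last checks:** the final pictures show impeller, spacer and collar stacked without visible gaps. The balls and spigot end can be seen inside the collar cup, the gripper is open and clear, and the other parts look unmoved. I judged the last point by eye in the scene picture and did not measure it.
- **Did not agree:** the key angle from the picture, together with my guess about how the slots line up with the blades, was wrong. The slots engaged about 20° from the first place I tried, so I found them by feel. While searching I turned past the alignment once and came back. The camera and arm positions of the shaft axis differed by about 1 mm.

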